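Lids back on the washed stoneware set

ROBOT

A 7-joint arm with a two-finger parallel gripper is mounted at the origin on a cart in front of the work surface, level with it; the furniture and walls round the work are solid. World frame = base frame: x ahead of the robot, y to its left, z up, the work surface at z = 0. Lengths are in m, angles in degrees, forces in N, time in s.
With the tool pointing down it reaches from about 0.425 to 0.875 m from the base axis. Payload 4.7 kg.
Tool frame: the origin (TCP) lies midway between the tips of the shut fingers; the grasp point (between the pads) lies 19 mm behind it; y points along the fingers, x is the direction in which the jaws open and shut, and the axes are right-handed (so a half turn about y gives the same grasp; the last joint's range is limited). The gripper opens to 87 mm and grips with 3 to 60 N. Pads are 19 mm wide; open, the fingers measure 117 mm over their backs; the gripper's body (75 mm by 190 mm) begins 51 mm behind the grasp point.
Start: joints at [-73.734, 18.392, -4.016, 83.108, 1.295, 78.541, -3.26], TCP at [0.173, 0.627, 0.195] pointing down, gripper open.
Joint ranges: [-163.93, 163.93], [-17.29, 119.83], [-79.2, 71.16], [3.27, 140.29], [-89.18, 269.18], [5.43, 117.66], [-154.24, 154.24]. Speed limits (degrees/s): [147.25, 147.25, 180, 180, 180, 180, 180].

INTERFACE

Orientations are given as [roll, pitch, yaw] about the fixed x, y, z axes, in that order (R = Rz(yaw) Ry(pitch) Rx(roll)).
In Python, from cell import env gives the robot as it stands.
- The arm moves only by the tool carry_out, never from a script. Its argument "targets" is a list of rows, each a list of 2 entries, a list of its own where there are three numbers: the shift along the tool's x, y, z in mm, then the turn, a rotation vector about the tool's x, y, z in degrees. A call has 1 to 12 rows; each row shifts and turns the commanded pose from where the row before left it, along the tool's axes as they then stand; what a row does not reach is not made up. A row lasts 1/10 s, in which the tool goes at most 50 mm and 8.59 degrees, less where a joint would pass 70% of its speed; a pose out of reach is approached as far as the arm can. A call with a gripper value outside its range is refused whole. "jaw" is the opening, from 0 (shut) to 1 (fully open), set as the call begins (left out, the last holds). The fingers move at their own pace and stop on an object; "squeeze" is the grip in N (left out, the last holds). Time passes only in rows, so rows that do not move let the fingers close. It gives the time, the measured TCP pose, the force and the opening at its end, in the units of the state.
- env.get_obs(): the state, without advancing time (a new reading comes with each control period).
- env.read_camera(name): name is "scene" or "top"; returns the picture (420x560x3 uint8, red, green, blue); there is no depth.
- env.get_calibration(name): a dict with "fx", "fy", "cx", "cy" (pixels), "R" (3x3) and "t" (3): a world point X has camera coordinates R X + t. Camera axes: x right, y down, z forward; pixel columns grow to the right and rows downward; lengths in m; the calibration is good to about 2 mm. A picture is of the moment at which its call begins. get_calibration takes no time and is no camera call.
- env.sign_off(): hands the job in, once; it reports no verdict.
Trained networks look in the newest picture that a camera, given by its name, has taken for a name from the list of things; names that differ only in an ending like _2 or _b are one class to them, and where a whole thing is asked for, a point or a joint stands for the part that bears it (a point fixed in the world has none). Each returns a list of dicts, best first, with "p" (0 to 1); they miss things now and then, are a little off and sometimes report something else, mostly with a low value. They report only what shows in the picture. A call takes as long as a camera call.
- env.outline_of(camera, label): "mask" (420x560 bool, what is visible of it) and "xy" ([column, row] in pixels, amid what is visible of it).
The state is a dict: "time_s": time; "qpos": joint angles; "joint_velocities": joint speeds; "effort": joint torques, N m; "tool_pos": TCP position; "tool_rot": TCP orientation; "force": force on the tool from outside, world axes, zero at the start; "wrist_torque": the same for the moment, N m; "grip_width": finger opening in m.
Only numpy, scipy, OpenCV 4.12 (cv2) and the standard library are available. Lean on these libraries where they do the work, as an engineer would, in place of code of your own. Each camera call takes 0.05 s, during which the arm holds its last target.

TASK

The stoneware containers have been washed and dried: take the four wooden lids from the glass board and put each one on the container it fits, plugged into the mouth and lying flat on the rim. Set the lids down rather than dropping them, and leave the containers, the striped mug and the honey jar standing where they are.

Things in the scene. Friction and masses are not known exactly. Their poses are not given: they have to be found in the camera images.
- round_lid: The large round lid. Wood; knob up on the glass board. Plate round 100 mm, 10 mm thick; below it a 14 mm deep tapered plug (60 mm across at the bottom, 78 mm at the top); above it a round knob 26 mm across with straight sides. Origin: centre of the plug's underside; z up: plate z 14 to 24 mm, knob z 27 to 49 mm. 110 g. The board is 8 mm thick; behind it a toaster from x = 0.62 m, 190 mm high.
- sugar_lid: The small round lid. Wood; knob up on the glass board. Plate round 76 mm, 10 mm thick; below it a 14 mm deep tapered plug (36 mm across at the bottom, 54 mm at the top); above it a round knob 26 mm across with straight sides. Origin: centre of the plug's underside; z up: plate z 14 to 24 mm, knob z 27 to 49 mm. 70 g.
- square_lid: The square lid. Wood; knob up on the glass board. Plate 84 x 84 mm square, 10 mm thick; below it a 14 mm deep tapered plug (44 mm square at the bottom, 62 mm at the top); above it a round knob 26 mm across with straight sides. Origin: centre of the plug's underside; z up: plate z 14 to 24 mm, knob z 27 to 49 mm. x and y along its sides (a quarter turn fits as well). 100 g.
- butter_lid: The oblong lid. Wood; knob up on the glass board. Plate 80 x 124 mm oblong, 10 mm thick; below it a 14 mm deep tapered plug (40 x 84 mm at the bottom, 58 x 102 mm at the top); above it a round knob 26 mm across with straight sides. Origin: centre of the plug's underside; z up: plate z 14 to 24 mm, knob z 27 to 49 mm. y along its long sides, x along the short (a half turn fits as well). 130 g.
- round_jar: The large round jar. White stoneware, loose, open at the top, round, 100 mm across, 85 mm high, walls 6 mm, mouth 88 mm in diameter. Origin: centre of its underside; z up, rim at z 85 mm. Its own lid is seated when centred with its plate flat on the rim: the lid's origin 14 mm below the rim. Behind the containers a microwave 265 mm high, front at x = 0.60 m.
- sugar_pot: The small round pot. White stoneware, loose, open at the top, round, 76 mm across, 70 mm high, walls 6 mm, mouth 64 mm in diameter. Origin: centre of its underside; z up, rim at z 70 mm. Its own lid is seated when centred with its plate flat on the rim: the lid's origin 14 mm below the rim.
- square_caddy: The square caddy. White stoneware, loose, open at the top, 84 x 84 mm square with rounded corners, 78 mm high, walls 6 mm, mouth 72 x 72 mm. Origin: centre of its underside; z up, rim at z 78 mm. x and y along its sides. Its own lid is seated when centred with its plate flat on the rim: the lid's origin 14 mm below the rim.
- butter_box: The oblong butter box. White stoneware, loose, open at the top, 80 x 124 mm oblong with rounded corners, 62 mm high, walls 6 mm, mouth 68 x 112 mm. Origin: centre of its underside; z up, rim at z 62 mm. y along its long sides. Its own lid is seated when centred with its plate flat on the rim: the lid's origin 14 mm below the rim.
- striped_mug: Bystander: striped mug, 88 mm across, 118 mm with its handle, 92 mm high, upright at the back left; origin under the middle of mug and handle together, z up. To be left standing where it is.
- honey_jar: Bystander: honey jar with a black cap, 63 mm across, 94 mm high, upright between the containers and the glass board; origin under its centre, z up. To be left standing where it is.

How it is judged (in metres and radians):
At the end, for the whole second after the job is handed in: Each of the four lids is seated on its own container: centred within 10 mm, its plate on the rim within 3.5 mm of height, level within 4 degrees, at rest. The containers stand upright within 5 cm of where they began; mug and honey jar stand upright within 3 cm of where they began (horizontal distance between round_lid and round_jar below 0.01 m and z of round_lid in the frame of round_jar between 0.0675 and 0.0745 m and angle between each of round_lid, round_jar, sugar_lid, sugar_pot, square_lid, square_caddy, butter_lid, butter_box's own z axis and vertical below 0.07 rad and linear speed of each of round_lid, sugar_lid, square_lid, butter_lid below 0.02 m/s and distance of each of round_jar, sugar_pot, square_caddy, butter_box from where it was at the start of the episode below 0.05 m and horizontal distance between sugar_lid and sugar_pot below 0.01 m and z of sugar_lid in the frame of sugar_pot between 0.0525 and 0.0595 m and horizontal distance between square_lid and square_caddy below 0.01 m and z of square_lid in the frame of square_caddy between 0.0605 and 0.0675 m and horizontal distance between butter_lid and butter_box below 0.01 m and z of butter_lid in the frame of butter_box between 0.0445 and 0.0515 m and angle between each of striped_mug, honey_jar's own z axis and vertical below 0.15 rad and distance of each of striped_mug, honey_jar from where it was at the start of the episode below 0.03 m); the robot touches nothing.
It fails at once if a container is tipped over (angle between any of round_jar, sugar_pot, square_caddy, butter_box's own z axis and vertical above 0.5 rad).
It fails at once if a lid is dropped: it falls freely from more than about 3 cm ((linear speed of round_lid above 0.8 m/s and contact force between round_lid and anything else below 0.01 N) or (linear speed of sugar_lid above 0.8 m/s and contact force between sugar_lid and anything else below 0.01 N) or (linear speed of square_lid above 0.8 m/s and contact force between square_lid and anything else below 0.01 N) or (linear speed of butter_lid above 0.8 m/s and contact force between butter_lid and anything else below 0.01 N)).
It fails at once if the striped mug or the honey jar is shifted by more than 3 cm or tipped (distance of any of striped_mug, honey_jar from where it was at the start of the episode above 0.03 m or angle between any of striped_mug, honey_jar's own z axis and vertical above 0.5 rad).
It also fails if it takes over 115 s, if anything falls off the work surface, if the arm or the gripper's body presses on something with over 40 N, if the wrist force passes 120 N, or if a joint passes its speed limit or range.

## Working session

There is one attempt and no reset: what is moved stays moved. The work goes in short steps, Python scripts to look and compute and a tool call to move; the robot and the scene stay as the last step left them, time stands still between calls to the robot, and variables do not carry over. Pictures are saved under pics/ and viewed, and the job is handed in when it is done.

Besides the shell and the picture viewer there is one more tool, called after "Request:" by a JSON object that holds its "op" and its "data", one argument or row to a line. carry_out: Moves the arm, as the interface text tells. Its arguments: {"type":"object","properties":{"targets":{"type":"array","items":{"type":"array"}},"jaw":{"type":"number"},"squeeze":{"type":"number"}},"required":["targets"]}

```bash
ls; mkdir -p pics
python3 - <<'E'
from cell import env
import cv2,numpy as np
o=env.get_obs()
print(o)
for c in("scene","top"):
    im=env.read_camera(c); cv2.imwrite(f"pics/{c}0.png",im[:,:,::-1]); print(c,env.get_calibration(c))
E
```

```text
pics
{'time_s': 0.0, 'qpos': array([-73.73401077,  18.43950928,  -4.0161272 ,  83.1767314 ,
         1.29452951,  78.54037131,  -3.25984685]), 'joint_velocities': array([-0.07843219,  0.05191622,  0.02170784, -0.02731586, -0.02305439,
        0.10287349,  0.07243225]), 'effort': array([ 8.28935435e-05, -4.91290855e+01, -4.03806623e-01, -3.12519979e+01,
       -6.39367034e-02,  4.38642909e-02,  1.78449368e-04]), 'tool_pos': array([0.17312435, 0.62587604, 0.19384052]), 'tool_rot': array([-90.00518014,   0.11138965,  74.54442045]), 'force': array([-1.06417509,  1.21294276, -0.59683854]), 'wrist_torque': array([-0.02317046,  0.05087383, -0.00530918]), 'grip_width': 0.08696828664278124}
scene {'fx': 517.0695371841779, 'fy': 517.0695371841779, 'cx': 292.8043402402687, 'cy': 212.06728375363227, 'R': array([[-0.99849193, -0.05273179,  0.01527157],
       [-0.04499711,  0.62673851, -0.77792936],
       [ 0.03145033, -0.77744337, -0.62816613]]), 't': array([0.49934223, 0.04907057, 1.33776887])}
top {'fx': 496.3655382509774, 'fy': 496.3655382509774, 'cx': 276.61372127735723, 'cy': 210.85470842306228, 'R': array([[-0.28730153, -0.95783338, -0.00361123],
       [-0.74573214,  0.22604479, -0.62672748],
       [ 0.6011168 , -0.17736676, -0.77923015]]), 't': array([0.19172607, 0.41449558, 1.18716779])}
```

View pics/scene0.png

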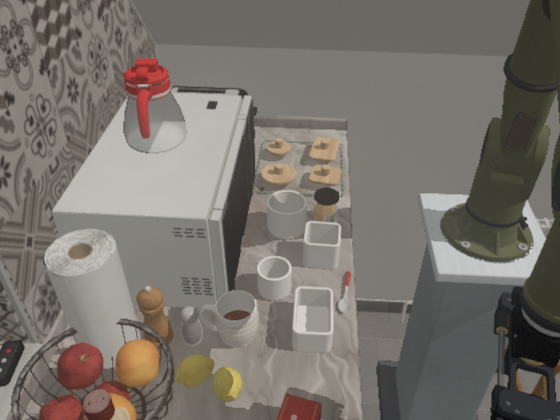

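View pics/top0.png

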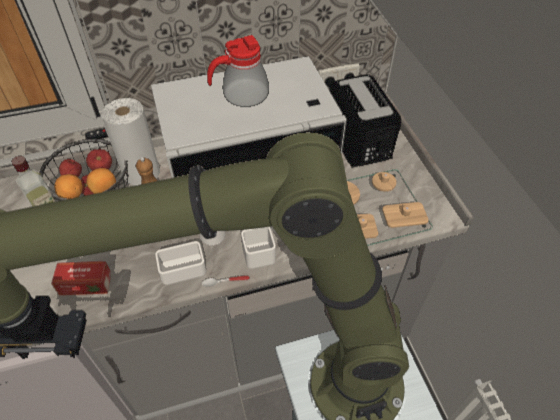

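```bash
cat > h.py <<'E'
import numpy as np,cv2
from scipy.optimize import minimize
from cell import env
LIDS={'round_lid':('r',.100),'sugar_lid':('r',.076),'square_lid':('q',.084,.084),'butter_lid':('q',.080,.124)}
CONT={'round_jar':('r',.100,.085,),'sugar_pot':('r',.076,.070),'square_caddy':('q',.084,.078),'butter_box':('q',.08,.062)}
def proj(cam,P):
    c=env.get_calibration(cam); X=np.asarray(P)@c['R'].T+c['t']
    return np.c_[c['fx']*X[:,0]/X[:,2]+c['cx'],c['fy']*X[:,1]/X[:,2]+c['cy']]
def ray(cam,uv,z):
    c=env.get_calibration(cam); C=-c['R'].T@c['t']
    d=c['R'].T@np.array([(uv[0]-c['cx'])/c['fx'],(uv[1]-c['cy'])/c['fy'],1])
    return C+d*(z-C[2])/d[2]
def circ(r,z,n=48):
    a=np.linspace(0,2*np.pi,n,endpoint=False); return np.c_[r*np.cos(a),r*np.sin(a),0*a+z]
def rect(a,b,z,rr=.0):
    s=[]
    for sx,sy in((1,1),(-1,1),(-1,-1),(1,-1)):
        if rr==0: s.append([[sx*a/2,sy*b/2,z]])
        else:
            c=circ(rr,z,16); c=c+[sx*(a/2-rr),sy*(b/2-rr),0]; s.append(c)
    return np.vstack(s)
def parts(name):
    S={'round_lid':[(circ(.03,0),circ(.039,.014)),(circ(.05,.014),circ(.05,.024))],
     'sugar_lid':[(circ(.018,0),circ(.027,.014)),(circ(.038,.014),circ(.038,.024))],
     'square_lid':[(rect(.044,.044,0),rect(.062,.062,.014)),(rect(.084,.084,.014),rect(.084,.084,.024))],
     'butter_lid':[(rect(.04,.084,0),rect(.058,.102,.014)),(rect(.08,.124,.014),rect(.08,.124,.024))],
     'round_jar':[(circ(.05,0),circ(.05,.085))],'sugar_pot':[(circ(.038,0),circ(.038,.07))],
     'square_caddy':[(rect(.084,.084,0,.012),rect(.084,.084,.078,.012))],
     'butter_box':[(rect(.08,.124,0,.012),rect(.08,.124,.062,.012))],
     'honey_jar':[(circ(.0315,0),circ(.0315,.094))]}[name]
    L=[np.vstack(p) for p in S]
    if 'lid' in name: L.append(np.vstack([circ(.013,.024),circ(.013,.049)]))
    return L
def sil(cam,name,x,y,yaw,z,s=2):
    m=np.zeros((420*s,560*s),np.uint8); c,sn=np.cos(yaw),np.sin(yaw)
    for p in parts(name):
        q=p@np.array([[c,-sn,0],[sn,c,0],[0,0,1]]).T+[x,y,z]
        h=cv2.convexHull(((proj(cam,q)+.5)*s).astype(np.float32)).reshape(-1,2)
        cv2.fillPoly(m,[np.round(h).astype(np.int32)],1)
    return m>0
def fit(name,masks,x0,z,ign={},s=3):
    M={k:cv2.resize(v.astype(np.uint8),None,fx=s,fy=s,interpolation=cv2.INTER_LINEAR)>0 if 0 else np.kron(v,np.ones((s,s),bool)) for k,v in masks.items()}
    G={k:np.kron(v,np.ones((s,s),bool)) for k,v in ign.items()}
    rnd='round' in name or 'sugar' in name or 'honey' in name
    def f(p):
        c=0
        for k,m in M.items():
            r=sil(k,name,p[0]/100,p[1]/100,0 if rnd else p[2]/10,z,s)
            d=r^m
            if k in G: d=d&~G[k]
            c+=d.sum()/m.sum()
        return c
    best=None
    for y0 in ([x0[2]] if rnd else [x0[2]-.25,x0[2],x0[2]+.25]):
        p0=np.array([x0[0]*100,x0[1]*100,y0*10])
        r=minimize(f,p0,method='Nelder-Mead',options=dict(initial_simplex=p0+np.array([[0,0,0],[1.5,0,0],[0,1.5,0],[0,0,1.5]]),xatol=.01,fatol=1e-4))
        if best is None or r.fun<best.fun: best=r
    return best.x/[100,100,10],best.fun
E
python3 - <<'E'
from h import *
import pickle
im=env.read_camera('scene'); D={}
for n in list(LIDS)+list(CONT)+['honey_jar','striped_mug']:
    r=env.outline_of('scene',n)
    D[n]=r
    print(n,[(round(d['p'],2),np.round(d['xy']),int(d['mask'].sum())) for d in r])
pickle.dump(D,open('D0.pkl','wb'))
v=im[:,:,::-1].copy()
rng=np.random.RandomState(1)
for n in D:
    if D[n]:
        cs,_=cv2.findContours(D[n][0]['mask'].astype(np.uint8),cv2.RETR_EXTERNAL,cv2.CHAIN_APPROX_NONE)
        cv2.drawContours(v,cs,-1,tuple(int(a) for a in rng.randint(0,255,3)),1)
cv2.imwrite('pics/m0.png',cv2.resize(v[120:360,180:380],None,fx=3.0,fy=2.5,interpolation=cv2.INTER_NEAREST))
E
```

```text
round_lid [(0.79, array([279., 174.]), 623)]
sugar_lid [(0.66, array([278., 149.]), 335), (0.59, array([326., 174.]), 610)]
square_lid [(0.76, array([323., 174.]), 565), (0.6, array([233., 317.]), 2173)]
butter_lid [(0.88, array([324., 152.]), 642)]
round_jar [(0.92, array([284., 212.]), 1666)]
sugar_pot [(0.86, array([270., 277.]), 1347), (0.55, array([322., 175.]), 589), (0.25, array([322., 246.]), 1685)]
square_caddy [(0.73, array([283., 215.]), 1651), (0.56, array([320., 246.]), 1666)]
butter_box [(0.82, array([311., 322.]), 2588)]
honey_jar [(0.78, array([328., 205.]), 813)]
striped_mug [(0.78, array([233., 316.]), 2220)]
```

View pics/m0.png

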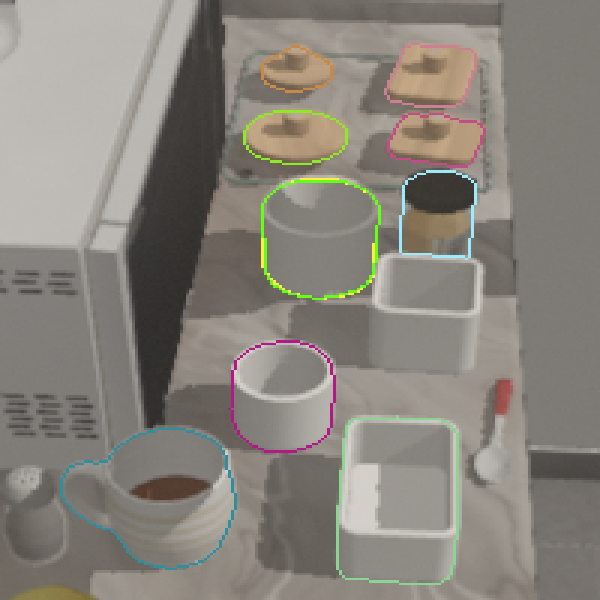

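The network's masks lie on the right things, except the caddy: its top hit is the round jar and its second, at (320,246), is correct. Next I fit poses.

Run:
```python
from h import *
import pickle
D=pickle.load(open('D0.pkl','rb'))
idx={'square_caddy':1}
P={}
for n in list(LIDS)+list(CONT)+['honey_jar']:
    d=D[n][idx.get(n,0)]; z=.008 if 'lid' in n else 0
    x0=ray('scene',d['xy'],z+.02 if 'lid' in n else .04)
    ign={}
    if n=='honey_jar': ign={'scene':D['square_caddy'][1]['mask']}
    p,f=fit(n,{'scene':d['mask']},[x0[0],x0[1],0],z,ign)
    P[n]=p; print(n,np.round(p[:2],4),round(np.degrees(p[2]),1),round(f,3))
pickle.dump(P,open('P0.pkl','wb'))
```

```text
round_lid [ 0.5528 -0.1799] 1.5 0.065
sugar_lid [ 0.5631 -0.3188] 1.7 0.076
square_lid [ 0.4186 -0.1825] -11.1 0.09
butter_lid [ 0.4234 -0.3218] -9.4 0.067
round_jar [0.5169 0.0178] 2.7 0.087
sugar_pot [0.531  0.2339] 7.1 0.077
square_caddy [0.4276 0.1241] -2.9 0.058
butter_box [0.4429 0.3414] 0.2 0.031
honey_jar [ 0.4186 -0.    ] -20.7 0.034
```

Fits look consistent: the lids sit at y ≈ -0.18 and -0.32, with yaws near 0 to -11°. Now I move toward the lids, turning the jaw axis along world y.

Request:
{"op": "carry_out", "data": {
  "targets": [
    [[-21.5,0,-38],[0,0,0]],
    [[-21.5,0,-38],[0,0,0]],
    [[-21.5,0,-38],[0,0,0]],
    [[-21.5,0,-38],[0,0,0]],
    [[-21.5,0,-38],[0,0,0]],
    [[-21.5,0,-38],[0,0,0]],
    [[-21.5,0,-38],[0,0,0]],
    [[-21.5,0,-38],[0,0,0]],
    [[0,0,0],[0,-7.7,0]],
    [[0,0,0],[0,-7.7,0]]
  ],
  "jaw": 0.7,
  "squeeze": 15
}}

```text
time_s: 1.65
tool_pos: [0.422, 0.378, 0.1952]
tool_rot: [-90.0, -0.0, 90.0]
force: [-0.3, 0.8, -0.1]
grip_width: 0.0611
```

Request:
{"op": "carry_out", "data": {
  "targets": [
    [[-42,0,-6],[0,0,0]],
    [[-42,0,-6],[0,0,0]],
    [[-42,0,-6],[0,0,0]],
    [[-42,0,-6],[0,0,0]],
    [[-42,0,-6],[0,0,0]],
    [[-42,0,-6],[0,0,0]],
    [[-42,0,-6],[0,0,0]],
    [[-42,0,-6],[0,0,0]],
    [[-42,0,-6],[0,0,0]],
    [[-42,0,-10],[0,0,0]],
    [[-42,0,-10],[0,0,0]],
    [[-42,0,-10],[0,0,0]]
  ]
}}

```text
time_s: 2.85
tool_pos: [0.5042, -0.126, 0.1955]
tool_rot: [-90.1, -0.0, 90.0]
force: [0.7, -0.4, 0.1]
grip_width: 0.0609
```

Run:
```python
from h import *
import pickle
D=pickle.load(open('D0.pkl','rb'));P=pickle.load(open('P0.pkl','rb'))
print(env.get_obs()['qpos'],env.get_obs()['tool_pos'])
T={}
for c in('top','scene'):
    im=env.read_camera(c); cv2.imwrite(f'pics/{c}1.png',im[:,:,::-1])
for n in list(LIDS)+list(CONT)+['honey_jar','striped_mug']:
    r=env.outline_of('top',n); T[n]=r
    e=proj('top',[[*P[n][:2],.04]])[0] if n in P else None
    print(n,e,[(round(d['p'],2),np.round(d['xy']),int(d['mask'].sum())) for d in r])
pickle.dump(T,open('T1.pkl','wb'))
```

```text
[-23.73056403   1.85697056  35.93660592 102.65825672  -1.17815324
  75.76800731 102.43596348] [ 0.50418749 -0.12603315  0.19545216]
round_lid [343.5770186  190.12951006] [(0.67, array([342., 195.]), 648)]
sugar_lid [383.88155022 178.02633516] []
square_lid [361.4633522  223.27877632] [(0.64, array([363., 223.]), 594)]
butter_lid [404.50855949 211.18764989] []
round_jar [285.45835391 213.56333491] [(0.96, array([284., 210.]), 1112)]
sugar_pot [212.54953315 226.89856843] [(0.75, array([210., 225.]), 760)]
square_caddy [258.72262362 246.03100354] [(0.55, array([257., 246.]), 1199)]
butter_box [180.85106177 260.54768225] [(0.89, array([180., 261.]), 1644)]
honey_jar [301.77407427 238.09674223] [(0.76, array([305., 236.]), 751), (0.58, array([256., 246.]), 1186)]
striped_mug None [(0.79, array([159., 214.]), 1016)]
```

View pics/top1.png

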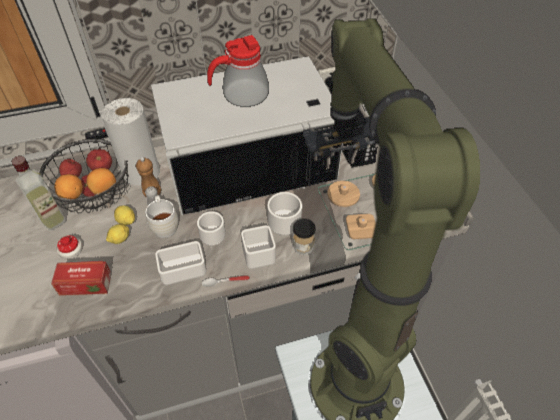

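View pics/scene1.png

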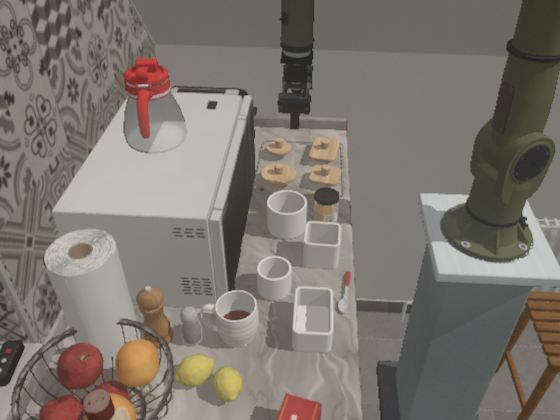

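Top view: containers, round lid (342,195) and square lid (363,223) are clear; the other two lids are hidden behind the elbow. I combine both cameras.

Run:
```python
from h import *
import pickle
D=pickle.load(open('D0.pkl','rb'));P=pickle.load(open('P0.pkl','rb'));T=pickle.load(open('T1.pkl','rb'))
idx={'square_caddy':1}
im=cv2.imread('pics/top1.png'); v=cv2.resize(im,None,fx=3,fy=3)
for n in list(P):
    if not T[n]: continue
    z=.008 if 'lid' in n else 0
    ign={}
    if n=='honey_jar': ign={'scene':D['square_caddy'][1]['mask']}
    m1={'top':T[n][0]['mask']}
    a,fa=fit(n,m1,P[n],z)
    b,fb=fit(n,{**m1,'scene':D[n][idx.get(n,0)]['mask']},P[n],z,ign)
    print(n,'scene',np.round(P[n][:2]*1000,1),round(np.degrees(P[n][2]),1),'top',np.round(a[:2]*1000,1),round(np.degrees(a[2]),1),round(fa,3),'both',np.round(b[:2]*1000,1),round(np.degrees(b[2]),1),round(fb,3))
    P[n]=b
pickle.dump(P,open('P1.pkl','wb'))
```

```text
round_lid scene [ 552.8 -179.9] 1.5 top [ 554.3 -181.5] 7.2 0.09 both [ 552.9 -179.9] 4.1 0.164
square_lid scene [ 418.6 -182.5] -11.1 top [ 421.  -180.9] -14.4 0.26 both [ 420.  -181.9] -11.9 0.366
round_jar scene [516.9  17.8] 2.7 top [522.3  21.4] 2.3 0.202 both [517.3  22.7] 6.2 0.3Traceback (most recent call last):
  File "<stdin>", line 13, in <module>
  File "h.py", line 56, in fit
    r=minimize(f,p0,method='Nelder-Mead',options=dict(initial_simplex=p0+np.array([[0,0,0],[1.5,0,0],[0,1.5,0],[0,0,1.5]]),xatol=.01,fatol=1e-4))
    res = _minimize_neldermead(fun, x0, args, callback, bounds=bounds,
                               **options)
    fxr = func(xr)
    fx = function(np.copy(x), *(wrapper_args + args))
  File "h.py", line 48, in f
    r=sil(k,name,p[0]/100,p[1]/100,0 if rnd else p[2]/10,z,s)
  File "h.py", line 38, in sil
    h=cv2.convexHull(((proj(cam,q)+.5)*s).astype(np.float32)).reshape(-1,2)
                       ~~~~^^^^^^^
  File "h.py", line 7, in proj
    c=env.get_calibration(cam); X=np.asarray(P)@c['R'].T+c['t']
ValueError: time passes only in moves, steps and waits
```

```bash
sed -i 's/^def proj/CAL={c:env.get_calibration(c) for c in ("scene","top")}\ndef proj/; s/c=env.get_calibration(cam)/c=CAL[cam]/' h.py
cat > f1.py <<'E'
from h import *
import pickle
D=pickle.load(open('D0.pkl','rb'));P=pickle.load(open('P0.pkl','rb'));T=pickle.load(open('T1.pkl','rb'))
idx={'square_caddy':1}
vt=cv2.resize(cv2.imread('pics/top1.png'),None,fx=3,fy=3); vs=cv2.resize(cv2.imread('pics/scene0.png'),None,fx=3,fy=3)
for n in list(P):
    if T[n]:
        z=.008 if 'lid' in n else 0
        ign={}
        if n=='honey_jar': ign={'scene':D['square_caddy'][1]['mask']}
        m1={'top':T[n][0]['mask']}
        a,fa=fit(n,m1,P[n],z)
        b,fb=fit(n,{**m1,'scene':D[n][idx.get(n,0)]['mask']},P[n],z,ign)
        print(n,'scene',np.round(P[n][:2]*1000,1),round(np.degrees(P[n][2]),1),'top',np.round(a[:2]*1000,1),round(np.degrees(a[2]),1),round(fa,3),'both',np.round(b[:2]*1000,1),round(np.degrees(b[2]),1),round(fb,3))
        P[n]=b
    for v,c,M in((vt,'top',T[n][0]['mask'] if T[n] else None),(vs,'scene',D[n][idx.get(n,0)]['mask'])):
        s=sil(c,n,*P[n],.008 if 'lid' in n else 0,3).astype(np.uint8)
        cv2.drawContours(v,cv2.findContours(s,0,1)[0],-1,(0,255,0),1)
        if M is not None: cv2.drawContours(v,cv2.findContours(np.kron(M,np.ones((3,3),np.uint8)).astype(np.uint8),0,1)[0],-1,(0,0,255),1)
cv2.imwrite('pics/ft1.png',vt[500:900,440:1240]); cv2.imwrite('pics/fs1.png',vs[380:980,600:1150])
pickle.dump(P,open('P1.pkl','wb'))
E
python3 f1.py
```

```text
round_lid scene [ 552.8 -179.9] 1.5 top [ 554.3 -181.5] 7.2 0.09 both [ 552.9 -179.9] 4.1 0.164
square_lid scene [ 418.6 -182.5] -11.1 top [ 421.  -180.9] -14.4 0.26 both [ 420.  -181.9] -11.9 0.366
round_jar scene [516.9  17.8] 2.7 top [522.3  21.4] 2.3 0.202 both [517.3  22.7] 6.2 0.3
sugar_pot scene [531.  233.9] 7.1 top [536.3 238.6] 4.6 0.102 both [531.2 239.1] 9.0 0.196
square_caddy scene [427.6 124.1] -2.9 top [429.  125.4] -4.0 0.062 both [427.6 125.9] -4.0 0.124
butter_box scene [442.9 341.4] 0.2 top [444.9 343.4] -0.1 0.044 both [443.1 343.2] 0.3 0.086
honey_jar scene [418.6  -0. ] -20.7 top [420.5  -4.4] -15.7 0.051 both [418.4  -3.7] -16.1 0.108
```

View pics/ft1.png

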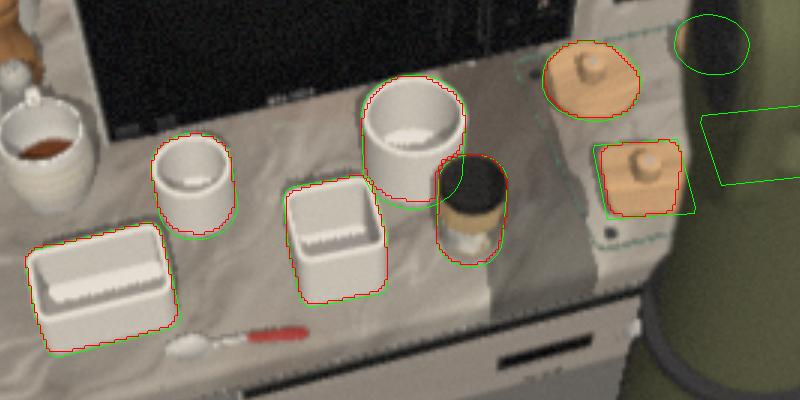

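View pics/fs1.png

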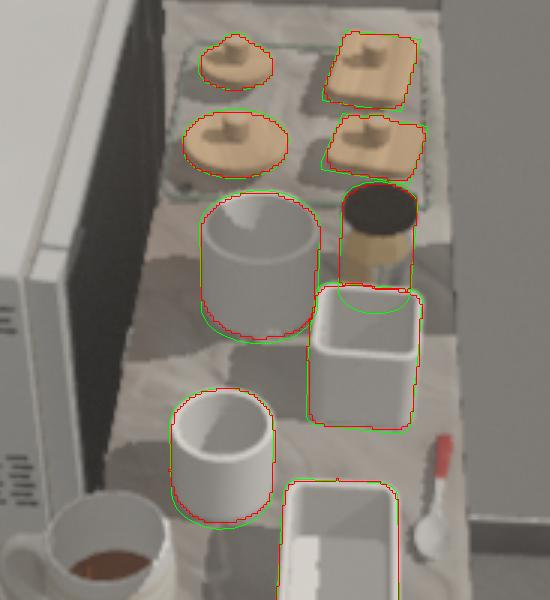

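```bash
python3 - <<'E'
s=open('h.py').read()
s=s.replace("(circ(.05,0),circ(.05,.085))","(circ(.041,0),circ(.05,.012),circ(.05,.085))").replace("(circ(.038,0),circ(.038,.07))","(circ(.030,0),circ(.038,.012),circ(.038,.07))")
s=s.replace("rect(.084,.084,.014),rect(.084,.084,.024)","rect(.084,.084,.014,RL),rect(.084,.084,.024,RL)").replace("rect(.08,.124,.014),rect(.08,.124,.024)","rect(.08,.124,.014,RL),rect(.08,.124,.024,RL)")
s=s.replace("def parts","RL=.010\ndef parts")
open('h.py','w').write(s)
f=open('f1.py').read()
f=f.replace("        m1={","        if n=='round_jar': ign={'top':T['honey_jar'][0]['mask']}\n        m1={").replace("fit(n,m1,P[n],z)","fit(n,m1,P[n],z,ign)")
f=f.replace("    if T[n]:\n","    if not T[n]:\n        P[n],f0=fit(n,{'scene':D[n][0]['mask']},P[n],.008); print(n,P[n],f0)\n    if T[n]:\n        P[n],f0=fit(n,{'scene':D[n][idx.get(n,0)]['mask']},P[n],.008 if 'lid' in n else 0); print(f0)\n")
open('f1.py','w').write(f)
E
python3 f1.py
```

```text
0.06456215444979489
round_lid scene [ 552.8 -179.9] 1.5 top [ 554.3 -181.5] 7.2 0.09 both [ 552.9 -179.9] 4.1 0.164
sugar_lid [ 0.56312031 -0.31884044  0.02915468] 0.07595356550580432
0.07453294001966568
square_lid scene [ 418.9 -182.5] -13.0 top [ 421.5 -183.4] -11.5 0.239 both [ 419.2 -183.2] -13.8 0.329
butter_lid [ 0.4231226  -0.32225268 -0.15297727] 0.05555555555555555
0.03941576630652261
round_jar scene [516.1  26. ] 4.7 top [516.3  22. ] 8.4 0.067 both [516.1  24.6] 6.1 0.125
0.03241771838653799
sugar_pot scene [530.  240.9] 5.7 top [530.7 238.9] 10.2 0.042 both [530.1 240. ] 8.0 0.087
0.057356275843670805
square_caddy scene [428.  124.7] -2.0 top [428.4 126.1] -3.2 0.062 both [427.8 125.8] -4.1 0.123
0.03142709943328181
butter_box scene [442.9 341.4] 0.2 top [444.9 343.4] -0.1 0.044 both [443.1 343.2] 0.3 0.086
0.24695913625802926
honey_jar scene [418.2 -18.2] -24.2 top [420.4  -4.1] -29.3 0.054 both [418.4  -3.3] -25.2 0.11
```

View pics/ft1.png

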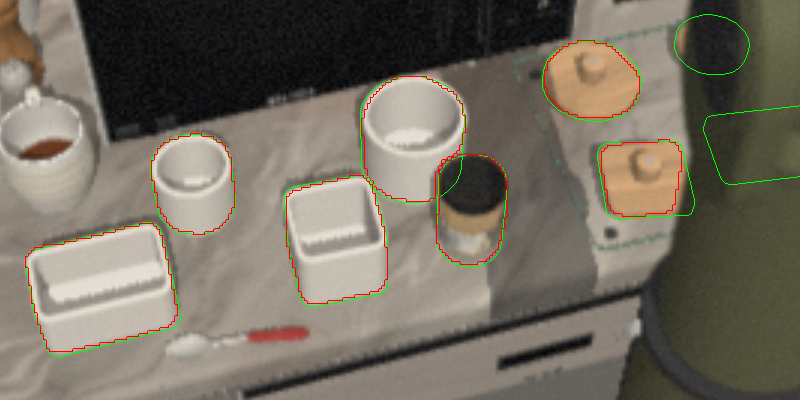

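View pics/fs1.png

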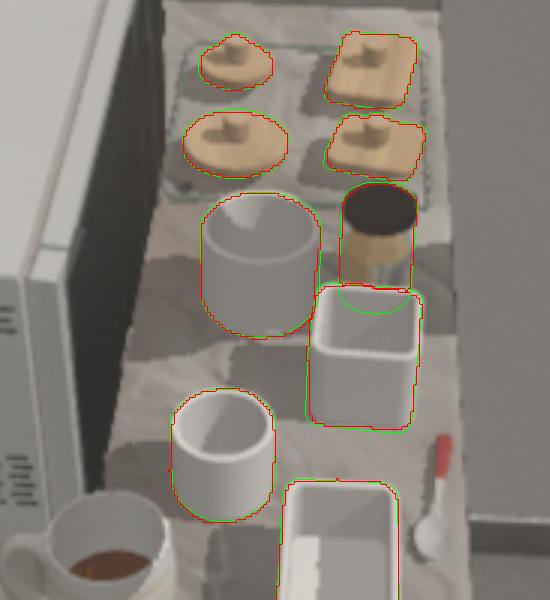

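Overlays now agree in both cameras to about 1–2 mm; the square lid's right side is occluded by the elbow in the top view, so I use the scene fit for it. Going down on the round lid.

Request:
{"op": "carry_out", "data": {
  "targets": [
    [[-27,0,-24.5],[0,0,0]],
    [[-27,0,-24.5],[0,0,0]],
    [[0,30,0],[0,0,0]],
    [[0,30,0],[0,0,0]],
    [[0,30,0],[0,0,0]],
    [[0,30,0],[0,0,0]],
    [[0,12,0],[0,0,0]],
    [[0,12,0],[0,0,0]],
    [[0,10,0],[0,0,0]],
    [[0,5,0],[0,0,0]],
    [[0,0,0],[0,0,0]]
  ]
}}

```text
time_s: 4.55
tool_pos: [0.553, -0.1784, 0.0359]
tool_rot: [-90.0, -0.0, 89.9]
force: [0.4, 0.5, 0.1]
grip_width: 0.0607
```

Run:
```python
from h import *
print(env.get_obs()['qpos'])
for c,(u,v) in(('scene',(180,90)),('top',(260,130))):
    im=env.read_camera(c); cv2.imwrite(f'pics/{c}2.png',cv2.resize(im[v:v+150,u:u+200,::-1],None,fx=3,fy=3))
```

```text
[-15.91253558  20.22599494  37.00455617 104.59683528 -13.94464363
  59.76030271 116.43264735]
```

View pics/scene2.png

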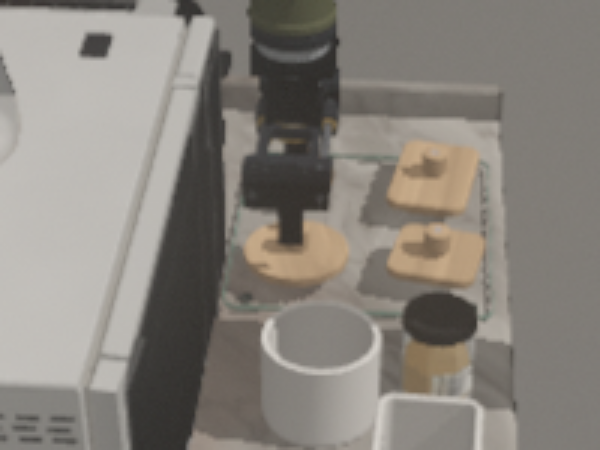

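View pics/top2.png

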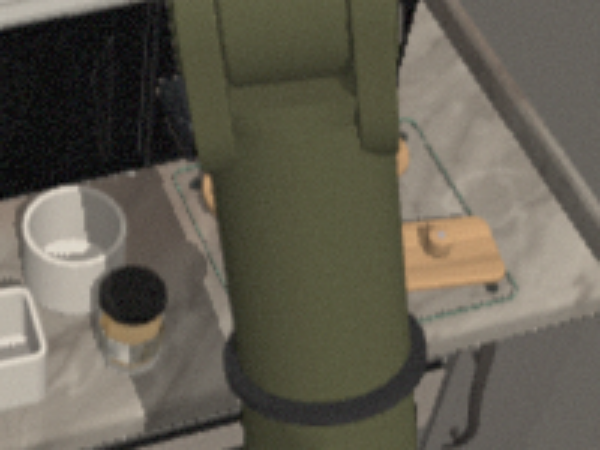

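Finger is over the knob, plate untouched (force about 0). Grip and lift.

Request:
{"op": "carry_out", "data": {
  "targets": [
    [[0,0,0],[0,0,0]],
    [[0,0,0],[0,0,0]],
    [[0,0,0],[0,0,0]],
    [[0,0,0],[0,0,0]],
    [[0,0,0],[0,0,0]],
    [[0,0,0],[0,0,0]]
  ],
  "jaw": 0,
  "squeeze": 20
}}

```text
time_s: 5.25
tool_pos: [0.5529, -0.1784, 0.036]
tool_rot: [-90.0, -0.0, 89.9]
force: [0.6, 0.6, -0.8]
grip_width: 0.0205
```

Request:
{"op": "carry_out", "data": {
  "targets": [
    [[0,-5,0],[0,0,0]],
    [[0,-10,0],[0,0,0]],
    [[0,-20,0],[0,0,0]],
    [[0,-25,0],[0,0,0]],
    [[0,-25,0],[0,0,0]],
    [[0,-25,0],[0,0,0]],
    [[0,-20,0],[0,0,0]],
    [[0,0,0],[0,0,0]]
  ]
}}

```text
time_s: 6.05
tool_pos: [0.5551, -0.1794, 0.17]
tool_rot: [-90.4, 0.0, 89.9]
force: [0.6, -0.1, -0.3]
grip_width: 0.0002
```

The jaws shut fully, so the knob was missed. Looking.

Run:
```python
from h import *
import pickle
P=pickle.load(open('P1.pkl','rb'))
for c,(u,v) in(('scene',(180,90)),('top',(260,130))):
    im=env.read_camera(c); cv2.imwrite(f'pics/{c}3.png',cv2.resize(im[v:v+150,u:u+200,::-1],None,fx=3,fy=3))
r=env.outline_of('scene','round_lid'); print([(d['p'],d['xy'],d['mask'].sum()) for d in r])
print(fit('round_lid',{'scene':r[0]['mask']},P['round_lid'],.008))
print(env.get_obs()['tool_pos'],proj('scene',[env.get_obs()['tool_pos']]))
```

```text
[(0.97, [278.6, 174.2], np.int64(591))]
(array([ 0.55287214, -0.17992189,  0.07220387]), np.float64(0.12069937958262832))
[ 0.55247326 -0.17827139  0.165531  ] [[277.78463604 131.59505447]]
```

View pics/scene3.png

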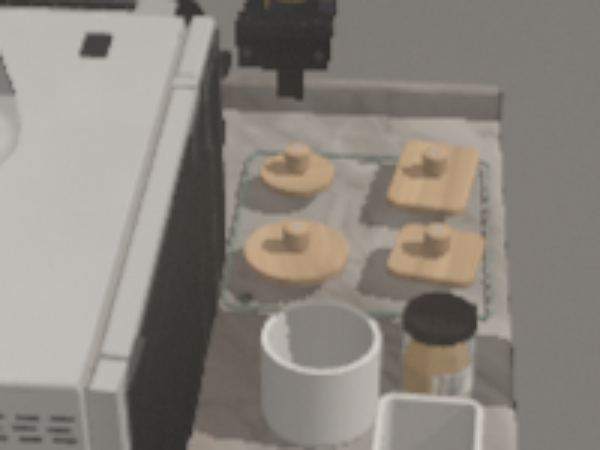

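Run:
```python
from h import *
o=env.get_obs();print(o['tool_pos'],o['tool_rot'],o['qpos'])
for y in(-.15,-.14,-.135,-.178):
  for z in (.036,.05,.06): print(y,z,proj('scene',[[.553,y,z]])[0])
for x in (.54,.55,.56):print(proj('scene',[[.5525,-.178,z] for z in(.165,.17,.18,.19,.2)]).round(1))
a=cv2.imread('pics/scene3.png'); cv2.imwrite('pics/z.png',cv2.resize(a[0:300,180:400],None,fx=2.7,fy=2))
im=env.read_camera('scene'); cv2.imwrite('pics/z.png',cv2.resize(im[85:165,240:340,::-1],None,fx=7,fy=7,interpolation=cv2.INTER_CUBIC))
```

```text
[ 0.55247326 -0.17827139  0.165531  ] [-8.99693593e+01 -2.39206798e-02  8.99384830e+01] [-18.66179129  12.49951979  39.18498477  96.92442473  -8.2111258
  73.5241464  112.13892018]
-0.15 0.036 [276.97492646 177.16133018]
-0.15 0.05 [276.95502981 173.03850887]
-0.15 0.06 [276.94066851 170.06267824]
-0.14 0.036 [276.70038243 179.22135696]
-0.14 0.05 [276.67869244 175.08880781]
-0.14 0.06 [276.66303584 172.10578653]
-0.135 0.036 [276.5619968  180.25972627]
-0.135 0.05 [276.53939598 176.12232494]
-0.135 0.06 [276.52308143 173.13571581]
-0.178 0.036 [277.72821038 171.50910378]
-0.178 0.05 [277.71314073 167.41366687]
-0.178 0.06 [277.70226523 164.45806198]
[[277.8 131.8]
 [277.8 130.2]
 [277.8 126.9]
 [277.7 123.6]
 [277.7 120.2]]
[[277.8 131.8]
 [277.8 130.2]
 [277.8 126.9]
 [277.7 123.6]
 [277.7 120.2]]
[[277.8 131.8]
 [277.8 130.2]
 [277.8 126.9]
 [277.7 123.6]
 [277.7 120.2]]
```

View pics/z.png

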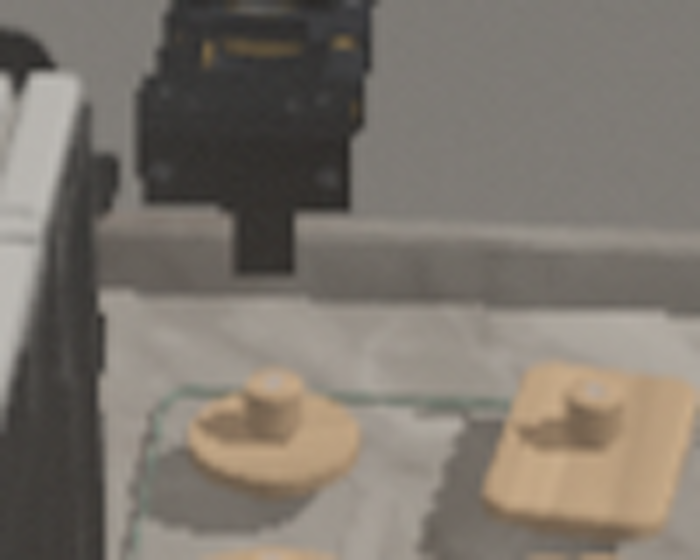

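View pics/top3.png

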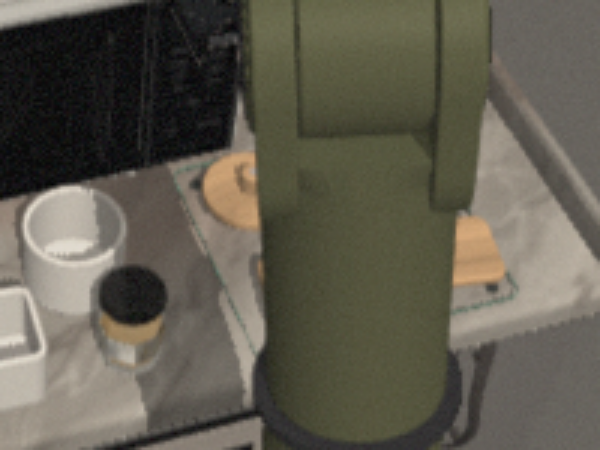

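Run:
```python
from h import *
print(proj('top',[[.504,-.126,.1955],[.504,-.126-.0305,.1955],[.504,-.126+.0305,.1955],[.504,-.126,.22]]))
print(proj('scene',[[.504,-.126,.1955],[.504,-.126-.0305,.1955],[.504,-.126+.0305,.1955],[.504,-.126,.22]]))
a=cv2.imread('pics/top1.png'); cv2.imwrite('pics/z1.png',cv2.resize(a[90:190,290:390],None,fx=6,fy=6,interpolation=cv2.INTER_CUBIC))
a=cv2.imread('pics/scene1.png'); cv2.imwrite('pics/z2.png',cv2.resize(a[60:160,240:340],None,fx=6,fy=6,interpolation=cv2.INTER_CUBIC))
```

```text
[[337.5243447  169.85025569]
 [347.90205672 167.50665299]
 [327.06375243 172.21257526]
 [338.35871974 163.58319788]]
[[295.03489191 132.42633597]
 [295.61066405 126.51453811]
 [294.43819701 138.5529604 ]
 [295.20833107 123.98960196]]
```

View pics/z1.png

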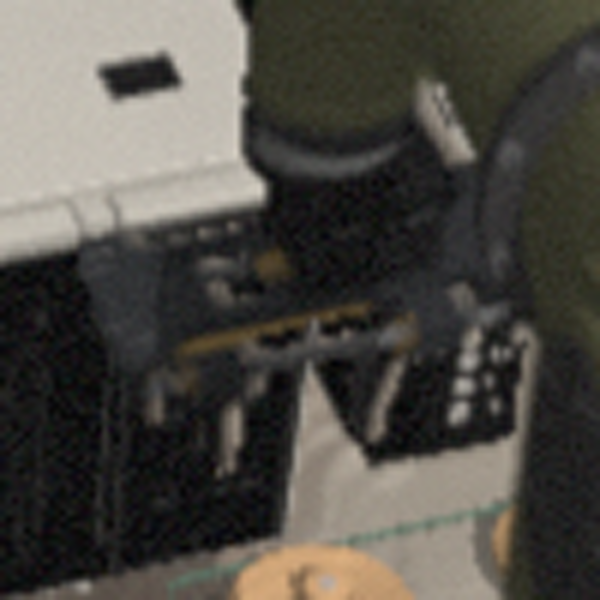

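View pics/z2.png

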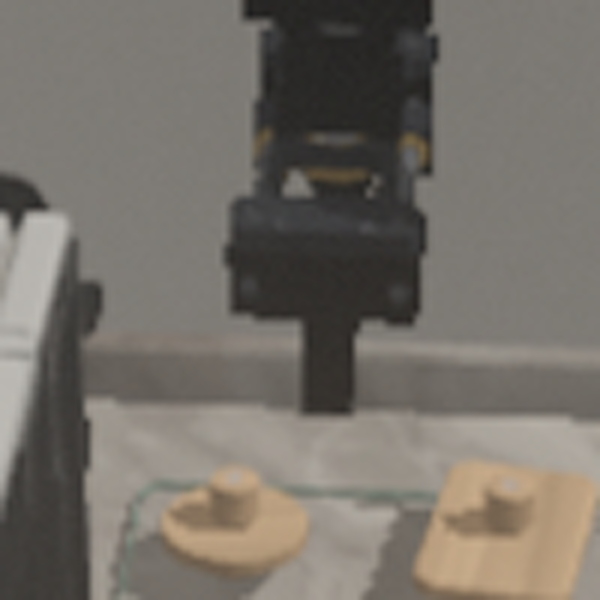

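The fingertips seem to sit higher than the reported TCP: the tip is at row 124, predicted row 132. I'll check this by touching a free spot on the glass board with shut fingers.

Request:
{"op": "carry_out", "data": {
  "targets": [
    [[-36,0,26],[0,0,0]],
    [[-36,0,26],[0,0,0]],
    [[0,30,0],[0,0,0]],
    [[0,30,0],[0,0,0]],
    [[0,30,0],[0,0,0]],
    [[0,20,0],[0,0,0]],
    [[0,10,0],[0,0,0]],
    [[0,5,0],[0,0,0]],
    [[0,0,0],[0,0,0]]
  ]
}}

```text
time_s: 7.15
tool_pos: [0.5006, -0.2504, 0.0406]
tool_rot: [-90.0, -0.0, 89.9]
force: [0.0, -0.8, -0.4]
grip_width: 0.0003
```

Run:
```python
from h import *
o=env.get_obs();print(o['tool_pos'],o['force'])
im=env.read_camera('scene'); cv2.imwrite('pics/s4.png',cv2.resize(im[100:200,240:340,::-1],None,fx=6,fy=6,interpolation=cv2.INTER_CUBIC))
print(proj('scene',[o['tool_pos']]),env.get_obs()['tool_pos'])
im=env.read_camera('top'); cv2.imwrite('pics/t4.png',im[:,:,::-1])
print(proj('top',[o['tool_pos']]))
```

```text
[ 0.50060051 -0.25037593  0.04063344] [ 0.00502386 -0.76338015 -0.37392204]
[[297.3276304  157.05918591]] [ 0.50116334 -0.2506117   0.04138183]
[[371.72229095 197.33440775]]
```

View pics/s4.png

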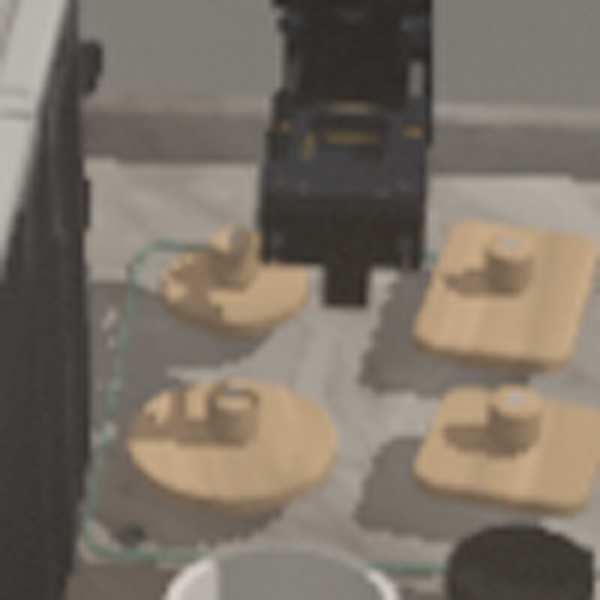

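View pics/t4.png

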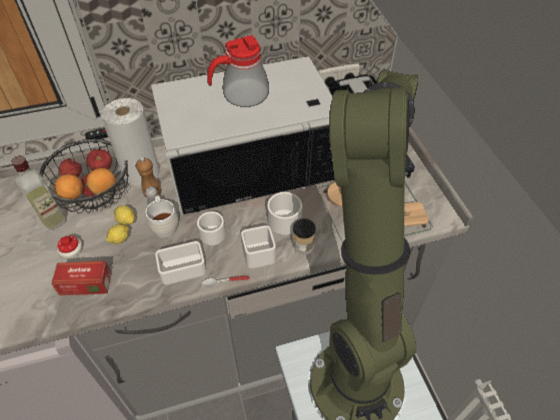

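Request:
{"op": "carry_out", "data": {
  "targets": [
    [[0,10,0],[0,0,0]],
    [[0,10,0],[0,0,0]],
    [[0,5,0],[0,0,0]],
    [[0,3,0],[0,0,0]],
    [[0,2,0],[0,0,0]],
    [[0,0,0],[0,0,0]]
  ]
}}

```text
time_s: 7.85
tool_pos: [0.5007, -0.2504, 0.0107]
tool_rot: [-90.0, -0.0, 89.9]
force: [0.2, 0.3, 0.6]
grip_width: 0.0005
```

Request:
{"op": "carry_out", "data": {
  "targets": [
    [[0,2,0],[0,0,0]],
    [[0,2,0],[0,0,0]],
    [[0,0,0],[0,0,0]]
  ]
}}

```text
time_s: 8.15
tool_pos: [0.5007, -0.2503, 0.0068]
tool_rot: [-90.0, -0.0, 89.9]
force: [0.0, 0.3, 0.3]
grip_width: 0.0005
```

Request:
{"op": "carry_out", "data": {
  "targets": [
    [[0,2,0],[0,0,0]],
    [[0,2,0],[0,0,0]],
    [[0,2,0],[0,0,0]],
    [[0,0,0],[0,0,0]]
  ]
}}

```text
time_s: 8.55
tool_pos: [0.5006, -0.2502, 0.0006]
tool_rot: [-90.0, -0.0, 89.9]
force: [-0.3, -0.3, 0.1]
grip_width: 0.0004
```

Run:
```python
from h import *
o=env.get_obs();print(o['tool_pos'],o['force'])
im=env.read_camera('scene'); cv2.imwrite('pics/s5.png',cv2.resize(im[100:200,240:340,::-1],None,fx=6,fy=6,interpolation=cv2.INTER_CUBIC))
print(proj('scene',[o['tool_pos']]))
```

```text
[ 0.5005613  -0.2502087   0.00058497] [-0.26998099 -0.34080319  0.13925474]
[[297.06028988 168.3929992 ]]
```

View pics/s5.png

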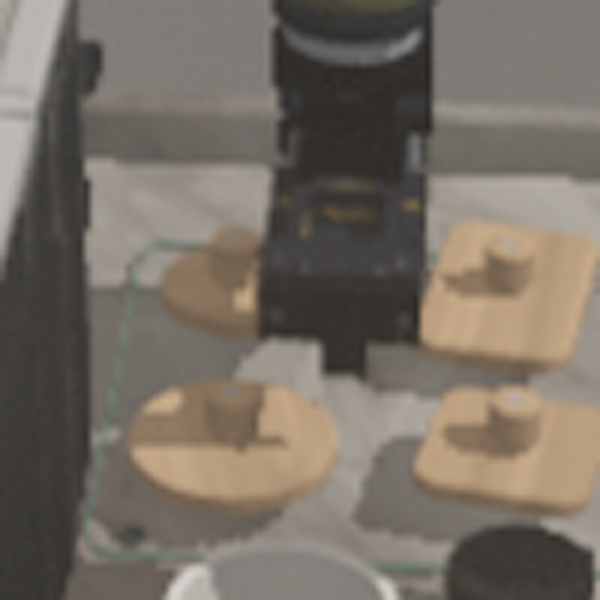

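Request:
{"op": "carry_out", "data": {
  "targets": [
    [[0,2,0],[0,0,0]],
    [[0,2,0],[0,0,0]],
    [[0,2,0],[0,0,0]],
    [[0,2,0],[0,0,0]],
    [[0,0,0],[0,0,0]]
  ]
}}

```text
time_s: 9.1
tool_pos: [0.5005, -0.2502, -0.0074]
tool_rot: [-90.0, -0.0, 89.9]
force: [-0.3, -0.2, -0.6]
grip_width: 0.0005
```

Request:
{"op": "carry_out", "data": {
  "targets": [
    [[0,2,0],[0,0,0]],
    [[0,2,0],[0,0,0]],
    [[0,0,0],[0,0,0]]
  ]
}}

```text
time_s: 9.4
tool_pos: [0.5006, -0.2503, -0.0114]
tool_rot: [-90.0, -0.0, 89.9]
force: [-0.1, -0.2, 0.2]
grip_width: 0.0008
```

Request:
{"op": "carry_out", "data": {
  "targets": [
    [[0,2,0],[0,0,0]],
    [[0,2,0],[0,0,0]],
    [[0,0,0],[0,0,0]]
  ]
}}

```text
time_s: 9.7
tool_pos: [0.5006, -0.2503, -0.0154]
tool_rot: [-90.0, -0.0, 89.9]
force: [0.4, -0.4, 0.3]
grip_width: 0.0008
```

Run:
```python
from h import *
o=env.get_obs();print(o['tool_pos'],o['force'])
im=env.read_camera('scene'); cv2.imwrite('pics/s6.png',cv2.resize(im[100:200,240:340,::-1],None,fx=6,fy=6,interpolation=cv2.INTER_CUBIC))
print(proj('scene',[o['tool_pos']]))
```

```text
[ 0.50059831 -0.25026177 -0.01536018] [ 0.4270584 -0.3993253  0.3007471]
[[296.94064007 172.78085741]]
```

View pics/s6.png

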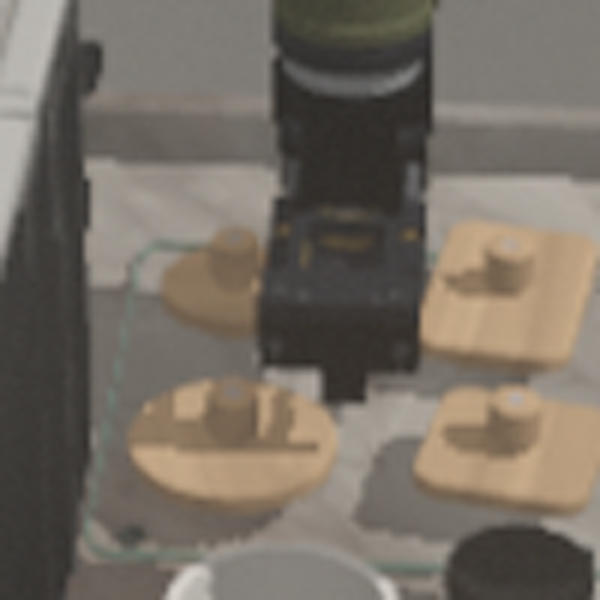

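Request:
{"op": "carry_out", "data": {
  "targets": [
    [[0,1,0],[0,0,0]],
    [[0,1,0],[0,0,0]],
    [[0,1,0],[0,0,0]],
    [[0,0,0],[0,0,0]]
  ]
}}

```text
time_s: 10.15
tool_pos: [0.5007, -0.2503, -0.0182]
tool_rot: [-90.0, -0.0, 89.9]
force: [0.2, -0.0, 0.1]
grip_width: 0.0007
```

Request:
{"op": "carry_out", "data": {
  "targets": [
    [[0,1,0],[0,0,0]],
    [[0,1,0],[0,0,0]],
    [[0,0,0],[0,0,0]]
  ]
}}

```text
time_s: 10.45
tool_pos: [0.5009, -0.2504, -0.0187]
tool_rot: [-90.0, -0.1, 89.9]
force: [-4.3, 1.7, 11.4]
grip_width: 0.0003
```

Contact at reported z = -0.0187 on an 8 mm board, so the true tip is about 26.5 mm above the reported one. I'll correct for that and re-approach the round lid.

Request:
{"op": "carry_out", "data": {
  "targets": [
    [[0,-30,0],[0,0,0]],
    [[0,-30,0],[0,0,0]],
    [[0,-30,0],[0,0,0]],
    [[37.5,0,-26.5],[0,0,0]],
    [[37.5,0,-26.5],[0,0,0]],
    [[0,20,0],[0,0,0]],
    [[0,15,0],[0,0,0]],
    [[0,0,0],[0,0,0]]
  ],
  "jaw": 0.7
}}

```text
time_s: 11.25
tool_pos: [0.5511, -0.1758, 0.0324]
tool_rot: [-89.7, -0.0, 89.9]
force: [-0.9, -0.2, 0.0]
grip_width: 0.0557
```

Run:
```python
from h import *
o=env.get_obs();print(o['tool_pos'],o['force'])
im=env.read_camera('scene'); cv2.imwrite('pics/s7.png',cv2.resize(im[100:200,240:340,::-1],None,fx=6,fy=6,interpolation=cv2.INTER_CUBIC))
print(proj('scene',[o['tool_pos']+[0,0,.0265]]))
```

```text
[ 0.55107076 -0.17583307  0.03241352] [-0.92134644 -0.18174628  0.02116467]
[[278.32938657 165.23724255]]
```

View pics/s7.png

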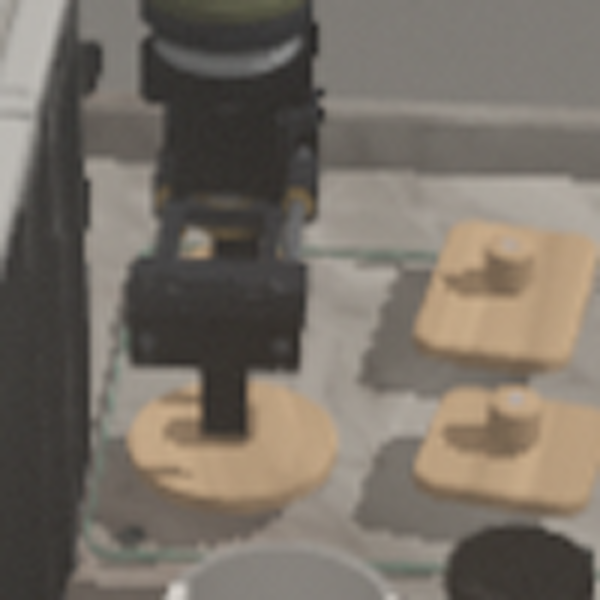

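Request:
{"op": "carry_out", "data": {
  "targets": [
    [[0,8,0],[0,0,0]],
    [[0,8,0],[0,0,0]],
    [[0,6,0],[0,0,0]],
    [[0,4.5,0],[0,0,0]],
    [[0,0,0],[0,0,0]]
  ]
}}

```text
time_s: 11.8
tool_pos: [0.5533, -0.1754, 0.0077]
tool_rot: [-89.9, -0.0, 89.9]
force: [0.7, -0.2, -0.4]
grip_width: 0.0614
```

Request:
{"op": "carry_out", "data": {
  "targets": [
    [[0,0,0],[0,0,0]],
    [[0,0,0],[0,0,0]],
    [[0,0,0],[0,0,0]],
    [[0,0,0],[0,0,0]],
    [[0,0,0],[0,0,0]],
    [[0,0,0],[0,0,0]],
    [[0,0,0],[0,0,0]]
  ],
  "jaw": 0,
  "squeeze": 20
}}

```text
time_s: 12.5
tool_pos: [0.554, -0.1758, 0.0087]
tool_rot: [-90.0, 0.0, 89.9]
force: [-0.6, -0.7, 1.2]
grip_width: 0.0256
```

Request:
{"op": "carry_out", "data": {
  "targets": [
    [[0,-4,0],[0,0,0]],
    [[0,-8,0],[0,0,0]],
    [[0,-16,0],[0,0,0]],
    [[0,-24,0],[0,0,0]],
    [[0,-24,0],[0,0,0]],
    [[0,-24,0],[0,0,0]],
    [[0,-16,0],[0,0,0]],
    [[0,-4,0],[0,0,0]],
    [[0,0,0],[0,0,0]],
    [[0,0,0],[0,0,0]]
  ]
}}

```text
time_s: 13.5
tool_pos: [0.5532, -0.1751, 0.1274]
tool_rot: [-89.9, -0.0, 89.9]
force: [-0.8, 0.5, -1.7]
grip_width: 0.0255
```

```bash
cat > lk.py <<'E'
from h import *
import sys,pickle
n=sys.argv[1]; tag=sys.argv[2]; offz=float(sys.argv[3]) if len(sys.argv)>3 else -.0007; cams=sys.argv[4].split(',') if len(sys.argv)>4 else ['scene','top']
P=pickle.load(open('P1.pkl','rb'))
o=env.get_obs(); tp=o['tool_pos']; print(np.round(tp*1000,1),np.round(o['tool_rot'],1),'F',np.round(o['force'],1),'g',round(o['grip_width'],4))
ims={}
for c in('scene','top'):
    im=env.read_camera(c); ims[c]=im[:,:,::-1].copy()
z=tp[2]+offz
for c in cams:
    e=proj(c,[[tp[0],tp[1],z+.02]])[0]
    r=[d for d in env.outline_of(c,n)]
    print(c,'exp',e.round(),[(round(d['p'],2),np.round(d['xy']),int(d['mask'].sum())) for d in r])
    r=[d for d in r if np.hypot(*(np.array(d['xy'])-e))<15]
    if not r: continue
    p,f=fit(n,{c:r[0]['mask']},[tp[0],tp[1],P[n][2]],z)
    print(c,np.round(p[:2]*1000,1),round(np.degrees(p[2]),1),round(f,3),'d',np.round((p[:2]-tp[:2])*1000,1))
    s=sil(c,n,*p,z,1).astype(np.uint8)
    cv2.drawContours(ims[c],cv2.findContours(s,0,1)[0],-1,(0,255,0),1)
for c in ims:
    e=proj(c,[[tp[0],tp[1],z]])[0].astype(int); u=min(max(e[0]-60,0),440);v=min(max(e[1]-75,0),300)
    cv2.imwrite(f'pics/{c}_{tag}.png',cv2.resize(ims[c][v:v+120,u:u+120],None,fx=5,fy=5,interpolation=cv2.INTER_NEAREST))
E
python3 lk.py round_lid r1
```

```text
[ 553.2 -175.1  127.4] [-89.9  -0.   89.9] F [-0.8  0.5 -1.7] g 0.0255
scene exp [277. 138.] [(0.66, array([282., 141.]), 585)]
scene [ 550.8 -171.6] 5.7 0.246 d [-2.3  3.4]
top exp [346. 166.] [(0.49, array([331., 171.]), 41)]
```

View pics/scene_r1.png

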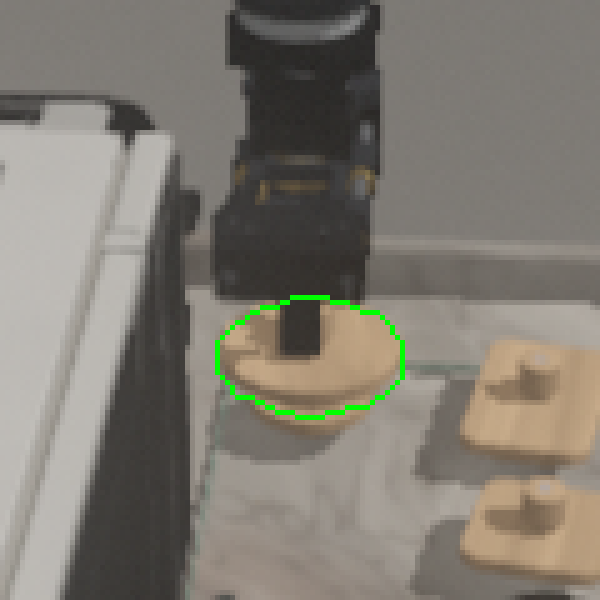

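Request:
{"op": "carry_out", "data": {
  "targets": [
    [[15,0,4.5],[0,0,0]],
    [[28,0,4.5],[0,0,0]],
    [[35,0,4.5],[0,0,0]],
    [[35,0,4.5],[0,0,0]],
    [[35,0,4.5],[0,0,0]],
    [[28,0,4.5],[0,0,0]],
    [[16,0,4.5],[0,0,0]],
    [[8,0,4.5],[0,0,0]],
    [[0,0,0],[0,0,0]],
    [[0,0,0],[0,0,0]]
  ]
}}

```text
time_s: 14.7
tool_pos: [0.5182, 0.0233, 0.1284]
tool_rot: [-90.0, 0.0, 89.9]
force: [0.1, -0.5, -2.1]
grip_width: 0.0253
```

```bash
python3 lk.py round_lid r2
```

```text
[518.2  23.3 128.4] [-90.    0.   89.9] F [ 0.1 -0.5 -2.1] g 0.0253
scene exp [286. 181.] [(0.86, array([292., 186.]), 650)]
scene [516.1  25.4] 11.0 0.462 d [-2.   2.1]
top exp [284. 190.] [(0.91, array([282., 193.]), 684)]
top [518.3  24.1] 4.9 0.262 d [0.2 0.8]
```

View pics/scene_r2.png

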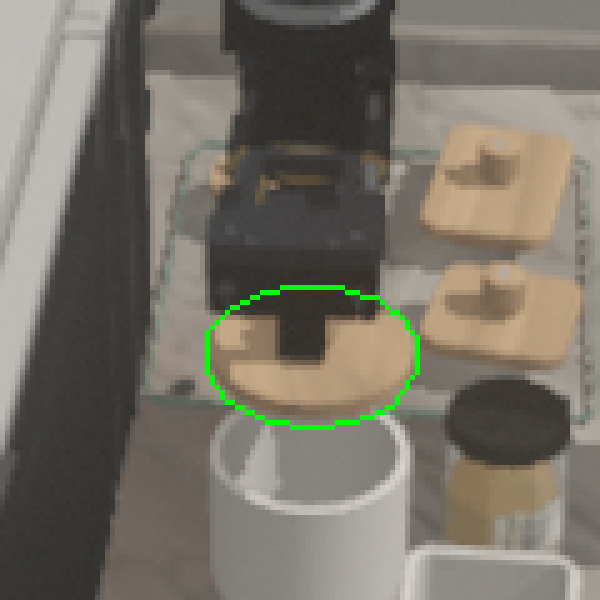

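View pics/top_r2.png

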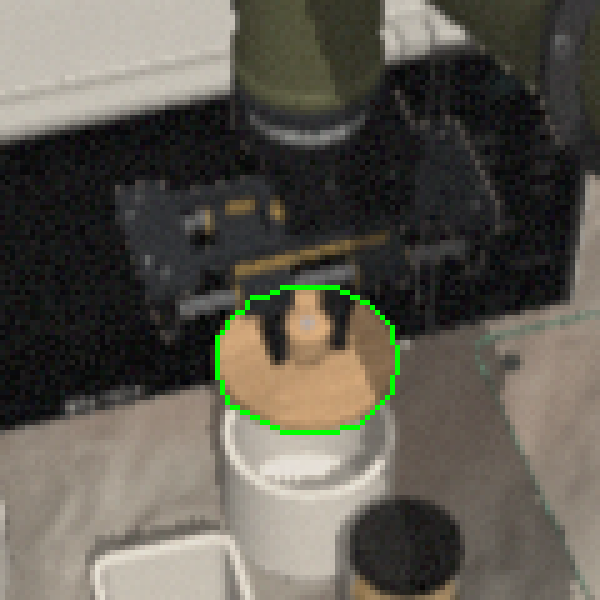

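```bash
cat > lk2.py <<'E'
from h import *
import sys,pickle
from scipy.spatial.transform import Rotation as Rot
n=sys.argv[1]; tag=sys.argv[2]; offz=float(sys.argv[3]) if len(sys.argv)>3 else -.0007; cams=sys.argv[4].split(',') if len(sys.argv)>4 else ['scene','top']
yaw0=np.radians(float(sys.argv[5])) if len(sys.argv)>5 else 0.
o=env.get_obs(); tp=o['tool_pos']; print(np.round(tp*1000,1),np.round(o['tool_rot'],1),'F',np.round(o['force'],1),'g',round(o['grip_width'],4))
S=3; rnd=n in('round_lid','sugar_lid'); z0=tp[2]+offz
I={};W={};G={}
def sil6(c,p,s=S):
    m=np.zeros((420*s,560*s),np.uint8); R=Rot.from_euler('ZYX',[p[5],p[4],p[3]]).as_matrix()
    for q in parts(n):
        h=cv2.convexHull(((proj(c,q@R.T+p[:3])+.5)*s).astype(np.float32)).reshape(-1,2)
        cv2.fillPoly(m,[np.round(h).astype(np.int32)],1)
    return m>0
for c in ('scene','top'): I[c]=env.read_camera(c)
for c in cams:
    a=I[c].astype(int); w=((a[:,:,0]-a[:,:,2])>28)&(a[:,:,0]>75)&(a[:,:,0]>=a[:,:,1])
    dark=(a.max(2)<85)&~w
    near=sil6(c,[*tp[:2],z0,0,0,yaw0],1).astype(np.uint8); near=cv2.dilate(near,np.ones((21,21)))>0
    w=w&near; k=cv2.connectedComponentsWithStats(w.astype(np.uint8))
    w=(k[1]==1+np.argmax(k[2][1:,4])) | (w&sil6(c,[*tp[:2],z0,0,0,yaw0],1))
    w=cv2.medianBlur(w.astype(np.uint8),3)>0
    W[c]=np.kron(w,np.ones((S,S),bool)); G[c]=np.kron(dark,np.ones((S,S),bool))
def f(v):
    p=[v[0]/100,v[1]/100,z0+(v[2]/100),v[3]/10,v[4]/10,yaw0+(0 if rnd else v[5]/10)]
    return sum(((sil6(c,p)^W[c])&~G[c]).sum()/W[c].sum() for c in cams)+.002*(v[3]**2+v[4]**2)+.02*v[2]**2
v0=np.array([tp[0]*100,tp[1]*100,0,0,0,0]); sx=np.vstack([v0]+[v0+np.eye(6)[i] *(.6 if i<3 else .8) for i in range(6)])
r=minimize(f,v0,method='Nelder-Mead',options=dict(initial_simplex=sx,xatol=.005,fatol=1e-4,maxiter=500))
v=r.x; p=[v[0]/100,v[1]/100,z0+v[2]/100,v[3]/10,v[4]/10,yaw0+(0 if rnd else v[5]/10)]
print('lid',np.round(np.array(p[:3])*1000,1),'rpy',np.degrees(p[3:]).round(1),'res',round(r.fun,3),'minus tcp',np.round((np.array(p[:3])-tp)*1000,1))
for c in I:
    im=I[c][:,:,::-1].copy()
    e=proj(c,[[tp[0],tp[1],z0]])[0].astype(int); u=min(max(e[0]-60,0),440);w_=min(max(e[1]-75,0),300)
    b=cv2.resize(im[w_:w_+120,u:u+120],None,fx=4,fy=4,interpolation=cv2.INTER_CUBIC)
    s=sil6(c,p,4)[w_*4:(w_+120)*4,u*4:(u+120)*4].astype(np.uint8); cv2.drawContours(b,cv2.findContours(s,0,1)[0],-1,(0,255,0),1)
    I[c]=b
cv2.imwrite(f'pics/{tag}.png',cv2.resize(np.hstack([I['scene'],I['top']]),(800,400)))
E
python3 lk2.py round_lid r3
```

```text
[518.3  23.3 128.5] [-90.    0.   89.8] F [ 0.7  0.4 -0.8] g 0.0252
lid [515.3  26.6 130.2] rpy [ 3.  -0.8  0. ] res 0.236 minus tcp [-3.   3.2  1.7]
```

View pics/r3.png

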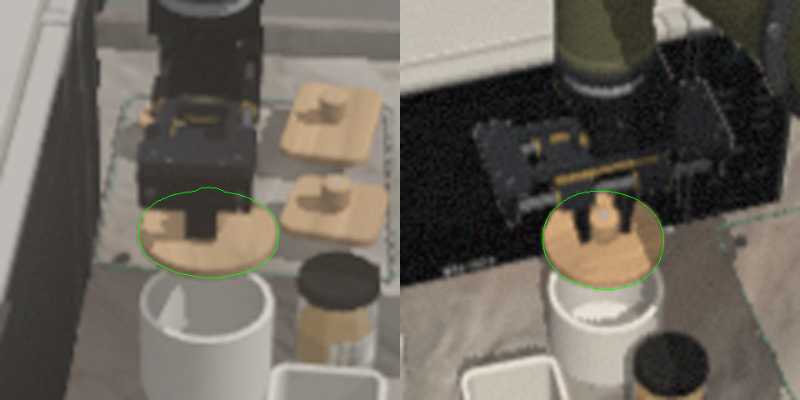

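Request:
{"op": "carry_out", "data": {
  "targets": [
    [[-1,15,0],[0,0,0]],
    [[0,12,0],[0,0,0]],
    [[0,8,0],[0,0,0]],
    [[0,6,0],[0,0,0]],
    [[0,5,0],[0,0,0]],
    [[0,4,0],[0,0,0]],
    [[0,3,0],[0,0,0]],
    [[0,1,0],[0,0,0]],
    [[0,0,0],[0,0,0]]
  ]
}}

```text
time_s: 15.9
tool_pos: [0.5182, 0.0236, 0.0745]
tool_rot: [-90.0, -0.0, 89.9]
force: [-0.2, -1.3, -1.4]
grip_width: 0.0254
```

Request:
{"op": "carry_out", "data": {
  "targets": [
    [[0,1,0],[0,0,0]],
    [[0,1,0],[0,0,0]],
    [[0,0,0],[0,0,0]]
  ]
}}

```text
time_s: 16.2
tool_pos: [0.5181, 0.0237, 0.0725]
tool_rot: [-90.0, -0.0, 89.9]
force: [-0.0, -0.6, -0.6]
grip_width: 0.0259
```

Request:
{"op": "carry_out", "data": {
  "targets": [
    [[0,1,0],[0,0,0]],
    [[0,0.5,0],[0,0,0]],
    [[0,0,0],[0,0,0]]
  ]
}}

```text
time_s: 16.5
tool_pos: [0.5182, 0.0237, 0.0712]
tool_rot: [-90.0, -0.0, 89.9]
force: [-1.4, -0.3, 1.0]
grip_width: 0.0258
```

Request:
{"op": "carry_out", "data": {
  "targets": [
    [[0,1,0],[0,0,0]],
    [[0,0.5,0],[0,0,0]],
    [[0,0,0],[0,0,0]]
  ]
}}

```text
time_s: 16.8
tool_pos: [0.5186, 0.0237, 0.0711]
tool_rot: [-90.0, -0.1, 89.9]
force: [-3.9, -0.0, 10.0]
grip_width: 0.0253
```

```bash
python3 lk2.py round_lid r4
```

```text
[518.6  23.7  71.1] [-90.   -0.1  89.9] F [-3.9 -0.  10. ] g 0.0253
lid [515.3  27.5  73. ] rpy [ 4.1 -0.2  0. ] res 0.117 minus tcp [-3.4  3.8  1.8]
```

View pics/r4.png

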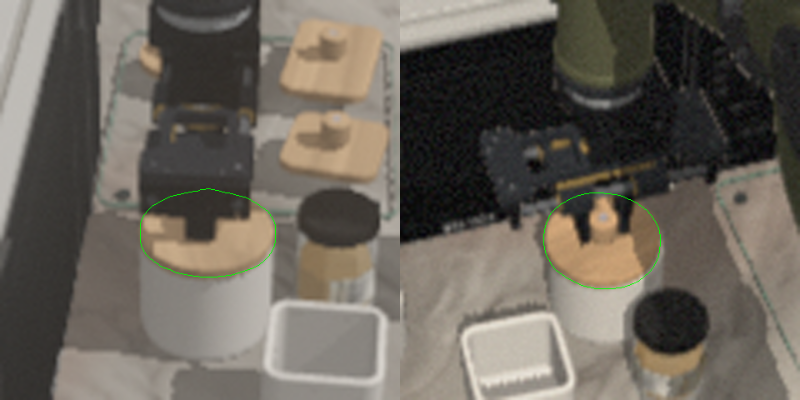

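The lid touched down at reported z = 0.0711, exactly the seated height, centred within about 3 mm. Release and go for the sugar lid.

Request:
{"op": "carry_out", "data": {
  "targets": [
    [[0,-1,0],[0,0,0]],
    [[0,0,0],[0,0,0]],
    [[0,0,0],[0,0,0]],
    [[0,0,0],[0,0,0]],
    [[0,-8,0],[0,0,0]],
    [[0,-20,0],[0,0,0]],
    [[0,-32,0],[0,0,0]],
    [[0,0,0],[0,0,0]]
  ],
  "jaw": 0.65
}}

```text
time_s: 17.7
tool_pos: [0.5213, 0.0238, 0.1349]
tool_rot: [-90.4, -0.1, 89.9]
force: [0.9, -0.4, 1.3]
grip_width: 0.0566
```

Request:
{"op": "carry_out", "data": {
  "targets": [
    [[-38,0,-5],[0,0,0]],
    [[-38,0,-5],[0,0,0]],
    [[-38,0,-5],[0,0,0]],
    [[-38,0,-5],[0,0,0]],
    [[-38,0,-5],[0,0,0]],
    [[-38,0,-5],[0,0,0]],
    [[-38,0,-5],[0,0,0]],
    [[-38,0,-6],[0,0,0]],
    [[-40,0,-6],[0,0,0]],
    [[0,30,0],[0,0,0]],
    [[0,25,0],[0,0,0]],
    [[0,0,0],[0,0,0]]
  ]
}}

```text
time_s: 18.9
tool_pos: [0.5621, -0.319, 0.0714]
tool_rot: [-89.6, -0.2, 89.9]
force: [-0.1, 1.7, -0.8]
grip_width: 0.0568
```

```bash
cat > snap.py <<'E'
from h import *
import sys
o=env.get_obs(); tp=o['tool_pos']; print(np.round(tp*1000,1),np.round(o['tool_rot'],1),'F',np.round(o['force'],1),'g',round(o['grip_width'],4),np.round(o['qpos']),o['time_s'])
L=[]
for c in('scene','top'):
    im=env.read_camera(c)[:,:,::-1]
    e=proj(c,[tp])[0].astype(int); u=min(max(e[0]-60,0),440);w_=min(max(e[1]-60,0),300)
    L.append(cv2.resize(im[w_:w_+120,u:u+120],(400,400),interpolation=cv2.INTER_CUBIC))
cv2.imwrite(f'pics/{sys.argv[1]}.png',np.hstack(L))
E
python3 snap.py g1; python3 lk.py round_lid r5 2>&1 | tail -1
```

```text
[ 562.1 -319.    71.4] [-89.6  -0.2  89.9] F [-0.1  1.7 -0.8] g 0.0568 [ -4.  27.  41.  93. -19.  67. 131.] 18.9
top exp [387. 165.] [(0.85, array([284., 206.]), 813)]
```

View pics/g1.png

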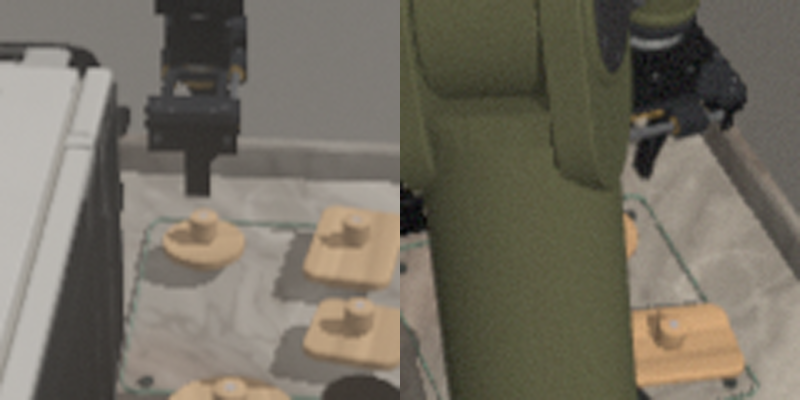

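Request:
{"op": "carry_out", "data": {
  "targets": [
    [[0,24,0],[0,0,0]],
    [[0,18,0],[0,0,0]],
    [[0,10,0],[0,0,0]],
    [[0,8,0],[0,0,0]],
    [[0,5,0],[0,0,0]],
    [[0,2,0],[0,0,0]],
    [[0,0,0],[0,0,0]]
  ]
}}

```text
time_s: 19.9
tool_pos: [0.5649, -0.3206, 0.0086]
tool_rot: [-90.0, 0.0, 89.9]
force: [-0.2, 0.3, 0.4]
grip_width: 0.0569
```

```bash
python3 snap.py g2
```

```text
[ 564.9 -320.6    8.6] [-90.    0.   89.9] F [-0.2  0.3  0.4] g 0.0569 [ -3.  31.  39.  96. -22.  61. 133.] 19.9
```

View pics/g2.png

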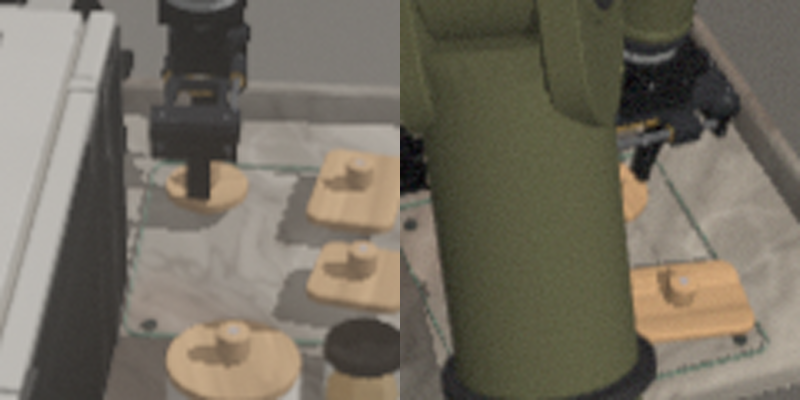

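The fingers are about 1 px (3 mm) too far in +x compared with the knob. Nudge, grip and lift.

Request:
{"op": "carry_out", "data": {
  "targets": [
    [[0,0,2.5],[0,0,0]],
    [[0,0,0],[0,0,0]],
    [[0,0,0],[0,0,0]],
    [[0,0,0],[0,0,0]],
    [[0,0,0],[0,0,0]],
    [[0,0,0],[0,0,0]],
    [[0,0,0],[0,0,0]],
    [[0,0,0],[0,0,0]]
  ],
  "jaw": 0,
  "squeeze": 20
}}

```text
time_s: 20.8
tool_pos: [0.5624, -0.3204, 0.0086]
tool_rot: [-90.0, -0.0, 89.9]
force: [-0.2, 0.4, -0.1]
grip_width: 0.025
```

Request:
{"op": "carry_out", "data": {
  "targets": [
    [[0,-4,0],[0,0,0]],
    [[0,-8,0],[0,0,0]],
    [[0,-16,0],[0,0,0]],
    [[0,-24,0],[0,0,0]],
    [[0,-28,0],[0,0,0]],
    [[0,-28,0],[0,0,0]],
    [[0,-20,0],[0,0,0]],
    [[0,-8,0],[0,0,0]],
    [[0,0,0],[0,0,0]]
  ]
}}

```text
time_s: 21.7
tool_pos: [0.563, -0.321, 0.1464]
tool_rot: [-90.2, 0.1, 89.9]
force: [1.0, 0.2, -2.0]
grip_width: 0.0254
```

Request:
{"op": "carry_out", "data": {
  "targets": [
    [[15,0,6],[0,0,0]],
    [[30,0,10],[0,0,0]],
    [[42,0,10],[0,0,0]],
    [[42,0,5],[0,0,0]],
    [[42,0,0],[0,0,0]],
    [[42,0,0],[0,0,0]],
    [[42,0,0],[0,0,0]],
    [[42,0,0],[0,0,0]],
    [[42,0,0],[0,0,0]],
    [[42,0,0],[0,0,0]],
    [[42,0,0],[0,0,0]],
    [[42,0,0],[0,0,0]]
  ]
}}

```text
time_s: 22.9
tool_pos: [0.5305, 0.1461, 0.1433]
tool_rot: [-89.9, 0.0, 89.9]
force: [1.3, -0.1, -1.3]
grip_width: 0.0251
```

Request:
{"op": "carry_out", "data": {
  "targets": [
    [[42,0,0],[0,0,0]],
    [[30,0,0],[0,0,0]],
    [[15,0,0],[0,0,0]],
    [[6,0,0],[0,0,0]],
    [[0,0,0],[0,0,0]],
    [[0,0,0],[0,0,0]]
  ]
}}

```text
time_s: 23.5
tool_pos: [0.5322, 0.2351, 0.1443]
tool_rot: [-90.0, 0.1, 89.8]
force: [0.5, -0.2, -0.4]
grip_width: 0.0253
```

```bash
python3 lk2.py sugar_lid s1
```

```text
[532.2 235.1 144.3] [-90.    0.1  89.8] F [ 0.5 -0.2 -0.4] g 0.0253
lid [532.  236.  147.3] rpy [ 0.1 -2.9  0. ] res 0.098 minus tcp [-0.2  0.9  3. ]
```

View pics/s1.png

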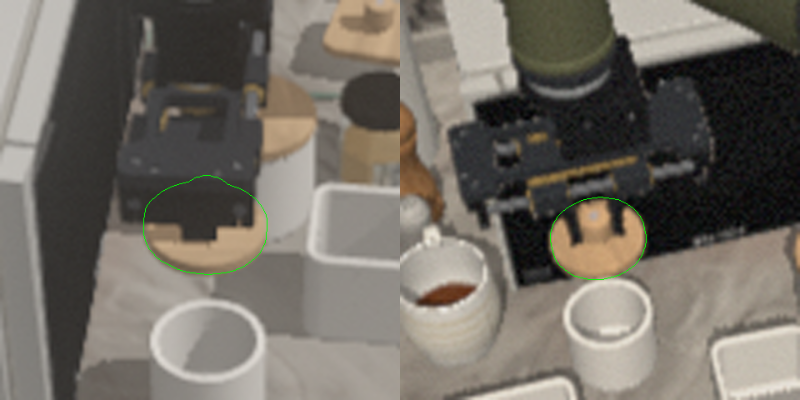

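Request:
{"op": "carry_out", "data": {
  "targets": [
    [[3.5,20,2],[0,0,0]],
    [[0,20,0],[0,0,0]],
    [[0,15,0],[0,0,0]],
    [[0,12,0],[0,0,0]],
    [[0,6,0],[0,0,0]],
    [[0,5,0],[0,0,0]],
    [[0,4,0],[0,0,0]],
    [[0,3,0],[0,0,0]],
    [[0,2,0],[0,0,0]],
    [[0,0,0],[0,0,0]]
  ]
}}

```text
time_s: 24.6
tool_pos: [0.5298, 0.2411, 0.0575]
tool_rot: [-90.0, -0.0, 89.9]
force: [0.4, 0.6, -0.4]
grip_width: 0.0255
```

Request:
{"op": "carry_out", "data": {
  "targets": [
    [[0,1,0],[0,0,0]],
    [[0,0.7,0],[0,0,0]],
    [[0,0,0],[0,0,0]]
  ]
}}

```text
time_s: 24.9
tool_pos: [0.53, 0.2412, 0.056]
tool_rot: [-90.0, -0.0, 89.9]
force: [-0.1, 0.8, 0.4]
grip_width: 0.0254
```

Request:
{"op": "carry_out", "data": {
  "targets": [
    [[0,0.8,0],[0,0,0]],
    [[0,0.5,0],[0,0,0]],
    [[0,0,0],[0,0,0]]
  ]
}}

```text
time_s: 25.2
tool_pos: [0.5302, 0.2413, 0.056]
tool_rot: [-90.0, -0.1, 89.9]
force: [-2.2, -1.3, 7.7]
grip_width: 0.0251
```

```bash
python3 lk2.py sugar_lid s2
```

```text
[530.2 241.3  56. ] [-90.   -0.1  89.9] F [-2.2 -1.3  7.7] g 0.0251
lid [530.1 243.3  59.2] rpy [ 2.3 -3.6  0. ] res 0.175 minus tcp [-0.1  1.9  3.2]
```

View pics/s2.png

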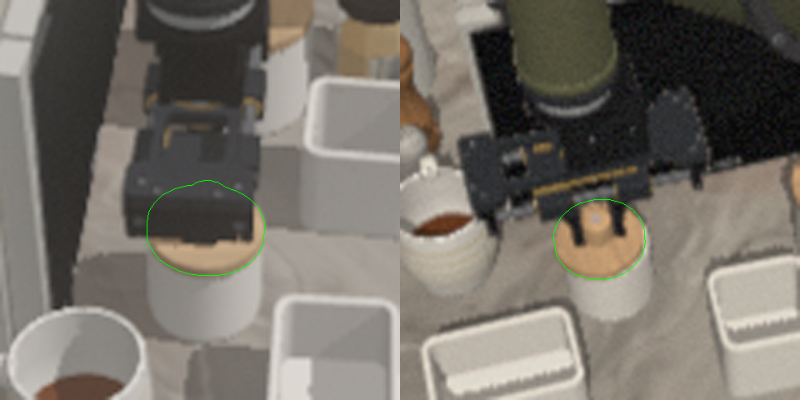

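Contact at 0.056, the seated height. Release, then square lid.

Request:
{"op": "carry_out", "data": {
  "targets": [
    [[0,-1,0],[0,0,0]],
    [[0,0,0],[0,0,0]],
    [[0,0,0],[0,0,0]],
    [[0,0,0],[0,0,0]],
    [[0,-8,0],[0,0,0]],
    [[0,-22,0],[0,0,0]],
    [[0,-30,0],[0,0,0]],
    [[0,-15,0],[0,0,0]]
  ],
  "jaw": 0.65
}}

```text
time_s: 26.1
tool_pos: [0.5312, 0.2416, 0.1334]
tool_rot: [-90.2, -0.1, 89.9]
force: [0.4, 0.3, 0.9]
grip_width: 0.0565
```

Request:
{"op": "carry_out", "data": {
  "targets": [
    [[-39,0,10],[0,0,0]],
    [[-39,0,10],[0,0,0]],
    [[-39,0,10],[0,0,0]],
    [[-39,0,10],[0,0,0]],
    [[-39,0,10],[0,0,0]],
    [[-39,0,10],[0,0,0]],
    [[-39,0,10],[0,0,0]],
    [[-39,0,10],[0,0,0]],
    [[-39,0,10],[0,0,0]],
    [[-39,0,10],[0,0,0]],
    [[-35,0,10],[0,0,0]],
    [[0,0,0],[0,0,0]]
  ]
}}

```text
time_s: 27.3
tool_pos: [0.4176, -0.1891, 0.1309]
tool_rot: [-90.0, 0.0, 89.4]
force: [0.9, -0.5, -0.4]
grip_width: 0.0569
```

Request:
{"op": "carry_out", "data": {
  "targets": [
    [[0,30,0],[0,0,0]],
    [[0,25,0],[0,0,0]],
    [[0,0,0],[0,0,0]]
  ]
}}

```text
time_s: 27.6
tool_pos: [0.4168, -0.1824, 0.0729]
tool_rot: [-89.7, -0.0, 90.0]
force: [0.4, 0.3, 0.0]
grip_width: 0.0565
```

```bash
python3 snap.py g3
python3 - <<'E'
from h import *
import pickle
P=pickle.load(open('P1.pkl','rb'))
for n,pot,h in(('round_lid','round_jar',.071),('sugar_lid','sugar_pot',.056)):
  for c in('scene','top'):
    r=env.outline_of(c,n)
    e=proj(c,[[*P[pot][:2],h+.02]])[0]
    r=[d for d in r if np.hypot(*(np.array(d['xy'])-e))<15]
    if r: p,f=fit(n,{c:r[0]['mask']},P[pot],h); print(n,c,(p[:2]*1000).round(1),'pot',(P[pot][:2]*1000).round(1),round(f,3))
E
```

```text
[ 416.8 -182.4   72.9] [-89.7  -0.   90. ] F [0.4 0.3 0. ] g 0.0565 [-28.  -1.  49. 119.   1.  61. 110.] 27.6
round_lid scene [517.2  23. ] pot [516.1  24.6] 0.042
round_lid top [518.5  25.7] pot [516.1  24.6] 0.045
sugar_lid scene [529.3 243.1] pot [530.1 240. ] 0.098
sugar_lid top [532.2 242.9] pot [530.1 240. ] 0.089
```

View pics/g3.png

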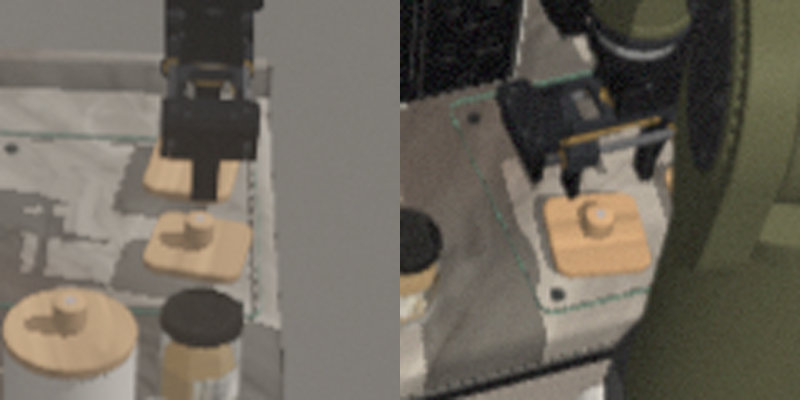

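Run:
```python
from h import *
import pickle
P=pickle.load(open('P1.pkl','rb'))
for c in('top','scene'): env.read_camera(c)
print(env.get_obs()['tool_pos'])
for n in('square_lid',):
  for c in('scene','top'):
    r=env.outline_of(c,n); e=proj(c,[[*P[n][:2],.028]])[0]
    r=[d for d in r if np.hypot(*(np.array(d['xy'])-e))<15]
    if r: p,f=fit(n,{c:r[0]['mask']},P[n],.008); print(n,c,(p[:2]*1000).round(1),np.degrees(p[2]).round(1),round(f,3))
```

```text
[ 0.42019483 -0.18381107  0.0763507 ]
square_lid scene [ 419.  -181.4] -8.7 0.083
square_lid top [ 420.  -184.1] -11.5 0.061
```

Request:
{"op": "carry_out", "data": {
  "targets": [
    [[0,24,0],[0,0,0]],
    [[0,18,0],[0,0,0]],
    [[0,10,0],[0,0,0]],
    [[0,8,0],[0,0,0]],
    [[0,5,0],[0,0,0]],
    [[0,2,0],[0,0,0]],
    [[0,0,0],[0,0,0]]
  ]
}}

```text
time_s: 28.8
tool_pos: [0.4196, -0.1839, 0.0086]
tool_rot: [-90.0, 0.0, 89.9]
force: [0.2, 0.3, -0.2]
grip_width: 0.057
```

```bash
python3 snap.py g4
```

```text
[ 419.6 -183.9    8.6] [-90.    0.   89.9] F [ 0.2  0.3 -0.2] g 0.057 [-26.   7.  50. 123.  -7.  53. 117.] 28.8
```

View pics/g4.png

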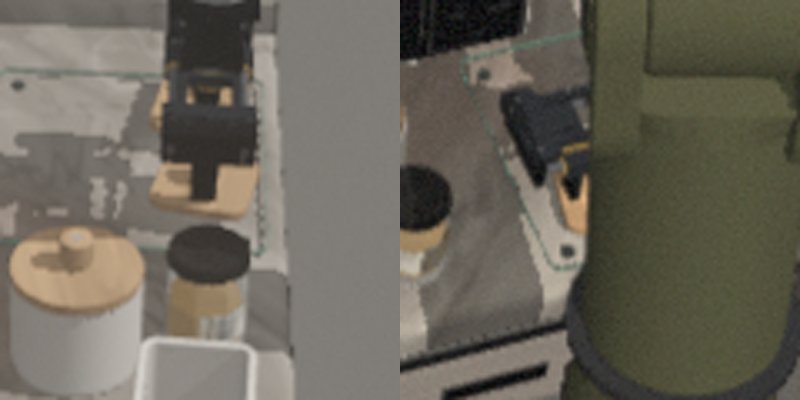

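Request:
{"op": "carry_out", "data": {
  "targets": [
    [[0,0,0],[0,0,0]],
    [[0,0,0],[0,0,0]],
    [[0,0,0],[0,0,0]],
    [[0,0,0],[0,0,0]],
    [[0,0,0],[0,0,0]],
    [[0,0,0],[0,0,0]],
    [[0,0,0],[0,0,0]]
  ],
  "jaw": 0,
  "squeeze": 20
}}

```text
time_s: 29.6
tool_pos: [0.4194, -0.1838, 0.0085]
tool_rot: [-90.0, -0.0, 89.9]
force: [0.3, 0.0, 1.0]
grip_width: 0.0254
```

Request:
{"op": "carry_out", "data": {
  "targets": [
    [[0,-4,0],[0,0,0]],
    [[0,-8,0],[0,0,0]],
    [[0,-16,0],[0,0,0]],
    [[0,-24,0],[0,0,0]],
    [[0,-26,0],[0,0,0]],
    [[0,-26,0],[0,0,0]],
    [[0,-18,0],[0,0,0]],
    [[0,-8,0],[0,0,0]],
    [[0,0,0],[0,0,0]]
  ]
}}

```text
time_s: 30.5
tool_pos: [0.4201, -0.1839, 0.1395]
tool_rot: [-90.1, -0.0, 89.9]
force: [-0.3, 0.3, -1.0]
grip_width: 0.0255
```

Request:
{"op": "carry_out", "data": {
  "targets": [
    [[15,0,-1],[0,0,0]],
    [[30,0,-1],[0,0,0]],
    [[36,0,-1],[0,0,0]],
    [[36,0,-1],[0,0,0]],
    [[36,0,-1],[0,0,0]],
    [[36,0,-1],[0,0,0]],
    [[36,0,-1],[0,0,0]],
    [[36,0,-1],[0,0,0]],
    [[25,0,0],[0,0,0]],
    [[14,0,0],[0,-4,0]],
    [[8,0,0],[0,-3.5,0]],
    [[0,0,0],[0,0,0]]
  ]
}}

```text
time_s: 31.7
tool_pos: [0.426, 0.125, 0.137]
tool_rot: [-89.9, 0.1, 97.6]
force: [-0.3, -1.0, -1.3]
grip_width: 0.0252
```

```bash
python3 lk2.py square_lid q1 -.0007 scene,top -3.5
```

```text
[426. 125. 137.] [-89.9   0.1  97.6] F [-0.3 -1.  -1.3] g 0.0252
lid [424.6 125.1 137.5] rpy [ 2.   1.3 -3.7] res 0.569 minus tcp [-1.4  0.1  0.6]
```

View pics/q1.png

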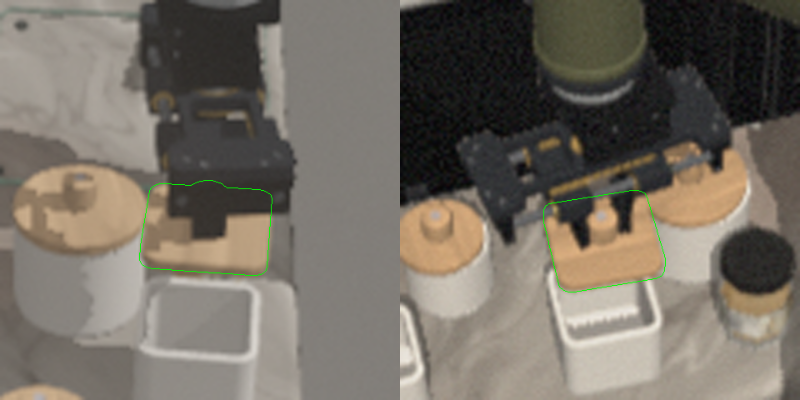

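Request:
{"op": "carry_out", "data": {
  "targets": [
    [[0.5,10,-1.5],[0,0,0]],
    [[0,20,0],[0,0,0]],
    [[0,14,0],[0,0,0]],
    [[0,6,0],[0,0,0]],
    [[0,0,0],[0,0,0]]
  ]
}}

```text
time_s: 32.3
tool_pos: [0.4278, 0.124, 0.0873]
tool_rot: [-89.9, 0.0, 97.4]
force: [0.1, 0.4, -0.9]
grip_width: 0.0255
```

```bash
python3 lk2.py square_lid q2 -.0007 scene,top -3.5
```

```text
[427.8 124.   87.3] [-89.9   0.   97.4] F [ 0.1  0.4 -0.9] g 0.0255
lid [424.8 125.6  89.1] rpy [ 2.2  1.7 -4.7] res 0.173 minus tcp [-2.9  1.6  1.8]
```

View pics/q2.png

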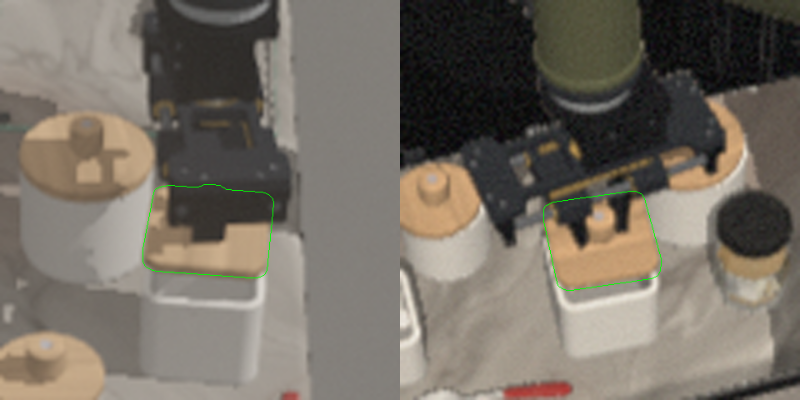

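Request:
{"op": "carry_out", "data": {
  "targets": [
    [[0,5,-2],[0,0,0]],
    [[0,6,0],[0,0,0]],
    [[0,5,0],[0,0,0]],
    [[0,4,0],[0,0,0]],
    [[0,2,0],[0,0,0]],
    [[0,1,0],[0,0,0]],
    [[0,0,0],[0,0,0]]
  ]
}}

```text
time_s: 33.1
tool_pos: [0.4305, 0.1251, 0.0654]
tool_rot: [-90.0, 0.0, 97.4]
force: [0.5, 0.3, -1.0]
grip_width: 0.0256
```

Request:
{"op": "carry_out", "data": {
  "targets": [
    [[0,0.8,0],[0,0,0]],
    [[0,0.5,0],[0,0,0]],
    [[0,0,0],[0,0,0]]
  ]
}}

```text
time_s: 33.4
tool_pos: [0.4306, 0.1252, 0.0642]
tool_rot: [-90.0, -0.0, 97.4]
force: [-0.4, 0.4, -0.6]
grip_width: 0.0255
```

Request:
{"op": "carry_out", "data": {
  "targets": [
    [[0,0.8,0],[0,0,0]],
    [[0,0,0],[0,0,0]]
  ]
}}

```text
time_s: 33.6
tool_pos: [0.4309, 0.1253, 0.0639]
tool_rot: [-90.0, -0.0, 97.4]
force: [-1.3, -0.9, 2.9]
grip_width: 0.0256
```

Request:
{"op": "carry_out", "data": {
  "targets": [
    [[0,-0.8,0],[0,0,0]],
    [[0,0,0],[0,0,0]],
    [[0,0,0],[0,0,0]],
    [[0,0,0],[0,0,0]],
    [[0,-8,0],[0,0,0]],
    [[0,-22,0],[0,0,0]],
    [[0,-30,0],[0,0,0]],
    [[0,-10,0],[0,7.4,0]],
    [[0,0,0],[0,0,0]]
  ],
  "jaw": 0.65
}}

```text
time_s: 34.5
tool_pos: [0.4321, 0.1258, 0.1364]
tool_rot: [-90.2, -0.1, 90.0]
force: [-0.4, 0.1, 0.1]
grip_width: 0.0566
```

Request:
{"op": "carry_out", "data": {
  "targets": [
    [[-41,0,0.6],[0,0,0]],
    [[-41,0,0.6],[0,0,0]],
    [[-41,0,0.6],[0,0,0]],
    [[-41,0,0.6],[0,0,0]],
    [[-41,0,0.6],[0,0,0]],
    [[-41,0,0.6],[0,0,0]],
    [[-41,0,0.6],[0,0,0]],
    [[-41,0,0.6],[0,0,0]],
    [[-41,0,0.6],[0,0,0]],
    [[-41,0,0.6],[0,0,0]],
    [[-38,0,0.6],[0,0,0]],
    [[0,0,0],[0,0,0]]
  ]
}}

```text
time_s: 35.7
tool_pos: [0.4217, -0.3287, 0.1336]
tool_rot: [-89.8, 0.3, 89.8]
force: [-0.8, -0.3, 0.8]
grip_width: 0.0566
```

Request:
{"op": "carry_out", "data": {
  "targets": [
    [[0,25,0],[0,0,0]],
    [[0,25,0],[0,0,0]],
    [[0,8,0],[0,0,0]],
    [[0,0,0],[0,0,0]],
    [[0,0,0],[0,0,0]]
  ]
}}

```text
time_s: 36.2
tool_pos: [0.4247, -0.3228, 0.0768]
tool_rot: [-90.0, 0.0, 90.1]
force: [1.1, 0.5, 0.4]
grip_width: 0.0563
```

```bash
python3 snap.py g5
python3 - <<'E'
from h import *
import pickle
P=pickle.load(open('P1.pkl','rb'))
for n,pot,h in(('round_lid','round_jar',.071),('sugar_lid','sugar_pot',.056),('square_lid','square_caddy',.064),('butter_lid','butter_lid',.008),('butter_box','butter_box',0),('honey_jar','honey_jar',0)):
  for c in('scene','top'):
    r=env.outline_of(c,n)
    e=proj(c,[[*P[pot][:2],h+.02]])[0]
    r=[d for d in r if np.hypot(*(np.array(d['xy'])-e))<20]
    if r: p,f=fit(n,{c:r[0]['mask']},P[pot],h); print(n,c,(p[:2]*1000).round(1),np.degrees(p[2]).round(1),'pot',(P[pot][:2]*1000).round(1),round(f,3))
E
```

```text
[ 424.7 -322.8   76.8] [-90.    0.   90.1] F [1.1 0.5 0.4] g 0.0563 [-16.  14.  57. 110. -14.  63. 137.] 36.2
round_lid scene [516.2  25.3] 10.6 pot [516.1  24.6] 0.063
round_lid top [517.2  25.7] 10.5 pot [516.1  24.6] 0.038
sugar_lid scene [529.2 242.3] 6.2 pot [530.1 240. ] 0.093
sugar_lid top [529.8 243.4] 7.9 pot [530.1 240. ] 0.084
square_lid scene [429.9 126.2] -5.0 pot [427.8 125.8] 0.093
square_lid top [432.8 127.6] -6.5 pot [427.8 125.8] 0.178
butter_lid scene [ 422.4 -322.5] -9.3 pot [ 423.1 -322.3] 0.051
butter_lid top [ 423.2 -332.2] -9.4 pot [ 423.1 -322.3] 1.62
butter_box scene [443.  342.3] -0.1 pot [443.1 343.2] 0.038
butter_box top [444.5 343.6] 0.4 pot [443.1 343.2] 0.052
honey_jar scene [418.4  -3.5] -24.0 pot [418.4  -3.3] 0.36
honey_jar top [421.9  -4.8] -27.6 pot [418.4  -3.3] 0.064
```

View pics/g5.png

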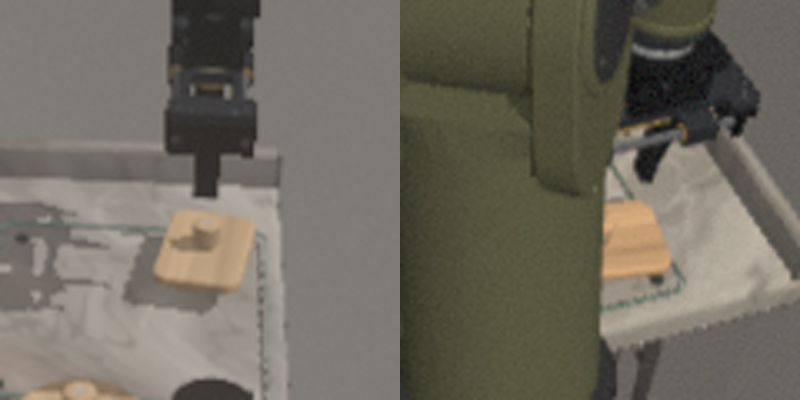

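Request:
{"op": "carry_out", "data": {
  "targets": [
    [[0,24,1],[0,0,0]],
    [[0,18,0],[0,0,0]],
    [[0,10,0],[0,0,0]],
    [[0,8,0],[0,0,0]],
    [[0,5,0],[0,0,0]],
    [[0,2.5,0],[0,0,0]],
    [[0,0,0],[0,0,0]]
  ]
}}

```text
time_s: 37.6
tool_pos: [0.4234, -0.323, 0.0088]
tool_rot: [-90.0, 0.0, 90.0]
force: [0.6, 0.3, 0.2]
grip_width: 0.0569
```

```bash
python3 snap.py g6
```

```text
[ 423.4 -323.     8.8] [-90.   0.  90.] F [0.6 0.3 0.2] g 0.0569 [-12.  21.  54. 113. -20.  56. 141.] 37.6
```

View pics/g6.png

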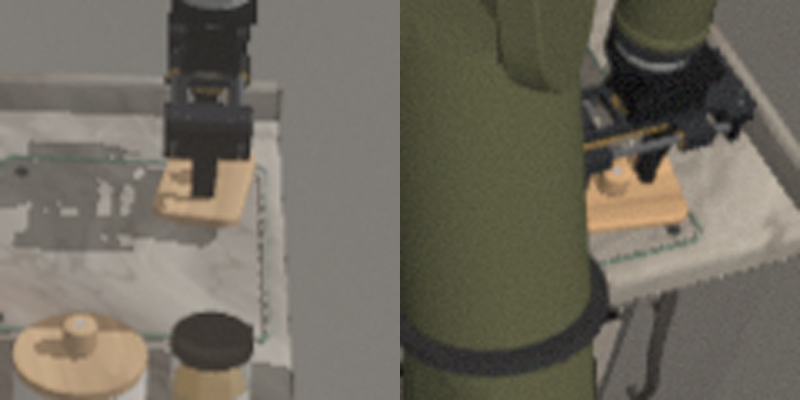

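Request:
{"op": "carry_out", "data": {
  "targets": [
    [[0,0,0],[0,0,0]],
    [[0,0,0],[0,0,0]],
    [[0,0,0],[0,0,0]],
    [[0,0,0],[0,0,0]],
    [[0,0,0],[0,0,0]],
    [[0,0,0],[0,0,0]],
    [[0,0,0],[0,0,0]]
  ],
  "jaw": 0,
  "squeeze": 25
}}

```text
time_s: 38.4
tool_pos: [0.4233, -0.323, 0.0087]
tool_rot: [-90.0, 0.0, 90.0]
force: [0.7, -1.0, -0.2]
grip_width: 0.0253
```

Request:
{"op": "carry_out", "data": {
  "targets": [
    [[0,-4,0],[0,0,0]],
    [[0,-8,0],[0,0,0]],
    [[0,-16,0],[0,0,0]],
    [[0,-24,0],[0,0,0]],
    [[0,-28,0],[0,0,0]],
    [[0,-28,0],[0,0,0]],
    [[0,-20,0],[0,0,0]],
    [[0,-8,0],[0,0,0]],
    [[0,0,0],[0,0,0]]
  ]
}}

```text
time_s: 39.3
tool_pos: [0.424, -0.3233, 0.1461]
tool_rot: [-90.2, 0.0, 90.0]
force: [0.4, 0.2, -2.5]
grip_width: 0.0253
```

Request:
{"op": "carry_out", "data": {
  "targets": [
    [[15,0,-1.2],[0,0,0]],
    [[30,0,-1.2],[0,0,0]],
    [[42,0,-1.2],[0,0,0]],
    [[42,0,-1.2],[0,0,0]],
    [[42,0,-1.2],[0,0,0]],
    [[42,0,-1.2],[0,0,0]],
    [[42,0,-1.2],[0,0,0]],
    [[42,0,-1.2],[0,0,0]],
    [[42,0,-1.2],[0,0,0]],
    [[42,0,-1.2],[0,0,0]],
    [[42,0,-1.2],[0,0,0]]
  ]
}}

```text
time_s: 40.4
tool_pos: [0.435, 0.1015, 0.1435]
tool_rot: [-89.9, 0.0, 90.0]
force: [1.2, -0.3, -1.7]
grip_width: 0.0256
```

Request:
{"op": "carry_out", "data": {
  "targets": [
    [[42,0,-1.2],[0,0,0]],
    [[42,0,-1.2],[0,0,0]],
    [[42,0,-1.2],[0,0,0]],
    [[42,0,-1.2],[0,0,0]],
    [[42,0,-1.2],[0,0,0]],
    [[20,0,-1.2],[0,0,0]],
    [[12,0,-1.2],[0,0,0]],
    [[0,0,0],[0,-4.7,0]],
    [[0,0,0],[0,-4.7,0]],
    [[0,0,0],[0,0,0]],
    [[0,0,0],[0,0,0]]
  ]
}}

```text
time_s: 41.5
tool_pos: [0.4447, 0.3407, 0.1443]
tool_rot: [-90.0, 0.0, 99.2]
force: [0.2, -0.5, -1.3]
grip_width: 0.0254
```

```bash
python3 lk2.py butter_lid b1 -.0007 scene,top 0
```

```text
[444.7 340.7 144.3] [-90.    0.   99.2] F [ 0.2 -0.5 -1.3] g 0.0254
lid [442.8 341.7 145.3] rpy [ 2.1 -0.5  0.2] res 0.283 minus tcp [-1.9  1.   0.9]
```

View pics/b1.png

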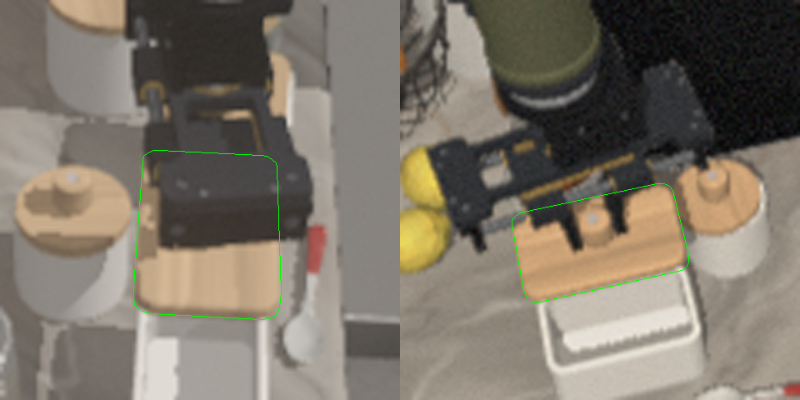

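Request:
{"op": "carry_out", "data": {
  "targets": [
    [[0,20,0],[0,0,0]],
    [[0,25,0],[0,0,0]],
    [[0,16,0],[0,0,0]],
    [[0,9,0],[0,0,0]],
    [[0,0,0],[0,0,0]]
  ]
}}

```text
time_s: 42.1
tool_pos: [0.4437, 0.3413, 0.0735]
tool_rot: [-89.9, 0.1, 99.4]
force: [-0.0, 0.6, -1.4]
grip_width: 0.0252
```

```bash
python3 lk2.py butter_lid b2 -.0007 scene,top 0
```

```text
[443.7 341.3  73.5] [-89.9   0.1  99.4] F [-0.   0.6 -1.4] g 0.0252
lid [440.8 342.8  74.8] rpy [ 2.2  1.  -0.4] res 0.169 minus tcp [-2.9  1.5  1.3]
```

View pics/b2.png

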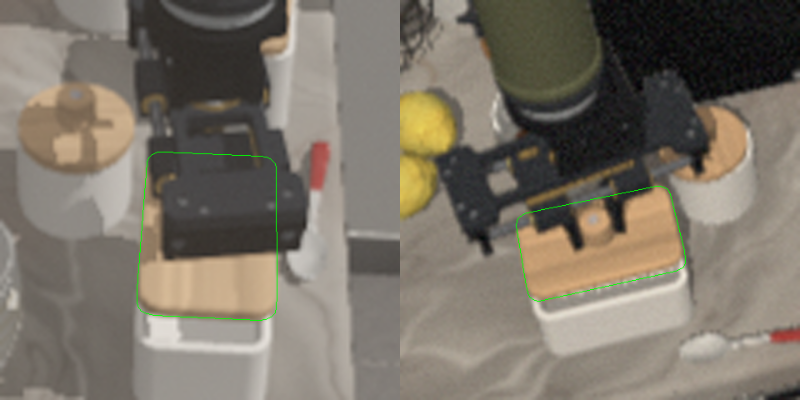

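Request:
{"op": "carry_out", "data": {
  "targets": [
    [[0,8,-0.5],[0,0,0]],
    [[0,6,0],[0,0,0]],
    [[0,5,0],[0,0,0]],
    [[0,4,0],[0,0,0]],
    [[0,2,0],[0,0,0]],
    [[0,0,0],[0,0,0]]
  ]
}}

```text
time_s: 42.8
tool_pos: [0.4447, 0.3421, 0.0493]
tool_rot: [-90.0, 0.0, 99.4]
force: [-0.2, 0.5, -1.4]
grip_width: 0.0253
```

Request:
{"op": "carry_out", "data": {
  "targets": [
    [[0,0.8,0],[0,0,0]],
    [[0,0.6,0],[0,0,0]],
    [[0,0,0],[0,0,0]]
  ]
}}

```text
time_s: 43.1
tool_pos: [0.4449, 0.3423, 0.0484]
tool_rot: [-90.0, -0.0, 99.4]
force: [0.4, 0.1, -1.4]
grip_width: 0.0255
```

Request:
{"op": "carry_out", "data": {
  "targets": [
    [[0,0.8,0],[0,0,0]],
    [[0,0,0],[0,0,0]]
  ]
}}

```text
time_s: 43.3
tool_pos: [0.4451, 0.3424, 0.0481]
tool_rot: [-90.0, -0.0, 99.4]
force: [-2.1, -0.3, 3.6]
grip_width: 0.0251
```

Request:
{"op": "carry_out", "data": {
  "targets": [
    [[0,-0.8,0],[0,0,0]],
    [[0,0,0],[0,0,0]],
    [[0,0,0],[0,0,0]],
    [[0,0,0],[0,0,0]],
    [[0,-8,0],[0,0,0]],
    [[0,-22,0],[0,0,0]],
    [[0,-35,0],[0,0,0]],
    [[0,-40,0],[0,0,0]],
    [[0,-40,0],[0,0,0]],
    [[0,0,0],[0,0,0]]
  ],
  "jaw": 0.65
}}

```text
time_s: 44.3
tool_pos: [0.448, 0.3445, 0.2004]
tool_rot: [-90.6, -0.4, 99.4]
force: [0.4, 0.3, 0.1]
grip_width: 0.0562
```

Request:
{"op": "carry_out", "data": {
  "targets": [
    [[35,0,25],[0,0,0]],
    [[35,0,25],[0,0,0]],
    [[35,0,25],[0,0,0]],
    [[35,0,25],[0,0,0]],
    [[35,0,25],[0,0,0]],
    [[35,0,25],[0,0,0]],
    [[20,0,10],[0,0,0]],
    [[0,0,0],[0,0,0]],
    [[0,0,0],[0,0,0]]
  ]
}}

```text
time_s: 45.2
tool_pos: [0.2494, 0.5425, 0.1929]
tool_rot: [-90.0, 0.1, 99.5]
force: [0.1, 0.5, -0.1]
grip_width: 0.0568
```

```bash
cat > fin.py <<'E'
from h import *
import pickle
P=pickle.load(open('P1.pkl','rb'))
for c in('scene','top'):
    im=env.read_camera(c)[:,:,::-1]
    cv2.imwrite(f'pics/fin_{c}.png',cv2.resize(im[110:370,140:400] if c=='scene' else im[150:310,120:400],None,fx=2.8 if c=='top' else 2.2,fy=2.8 if c=='top' else 2.2,interpolation=cv2.INTER_CUBIC))
for n,pot,h in(('round_lid','round_jar',.071),('sugar_lid','sugar_pot',.056),('square_lid','square_caddy',.064),('butter_lid','butter_box',.048),('honey_jar','honey_jar',0)):
  for c in('scene','top'):
    r=env.outline_of(c,n)
    e=proj(c,[[*P[pot][:2],h+.02]])[0]
    r=[d for d in r if np.hypot(*(np.array(d['xy'])-e))<20]
    if r: p,f=fit(n,{c:r[0]['mask']},P[pot],h); print(n,c,(p[:2]*1000).round(1),np.degrees(p[2]).round(1),'pot',(P[pot][:2]*1000).round(1),round(f,3))
    else: print(n,c,'none')
print(env.get_obs()['tool_pos'],env.get_obs()['force'],env.get_obs()['time_s'])
E
python3 fin.py
```

```text
round_lid scene [516.3  24.6] 6.9 pot [516.1  24.6] 0.073
round_lid top none
sugar_lid scene [528.9 244.2] 12.1 pot [530.1 240. ] 0.067
sugar_lid top [526.8 243.5] 13.2 pot [530.1 240. ] 0.263
square_lid scene [430.3 127. ] -3.4 pot [427.8 125.8] 0.08
square_lid top [430.2 127.5] -3.8 pot [427.8 125.8] 0.05
butter_lid scene [443.4 343.3] -0.1 pot [443.1 343.2] 0.069
butter_lid top [444.8 344.4] 1.3 pot [443.1 343.2] 0.086
honey_jar scene [418.4  -3.5] -24.0 pot [418.4  -3.3] 0.391
honey_jar top [423.   -5.2] -22.0 pot [418.4  -3.3] 0.262
[0.24941401 0.54276374 0.19333889] [-0.06793578 -0.42985823 -0.14134609] 45.8
```

View pics/fin_scene.png

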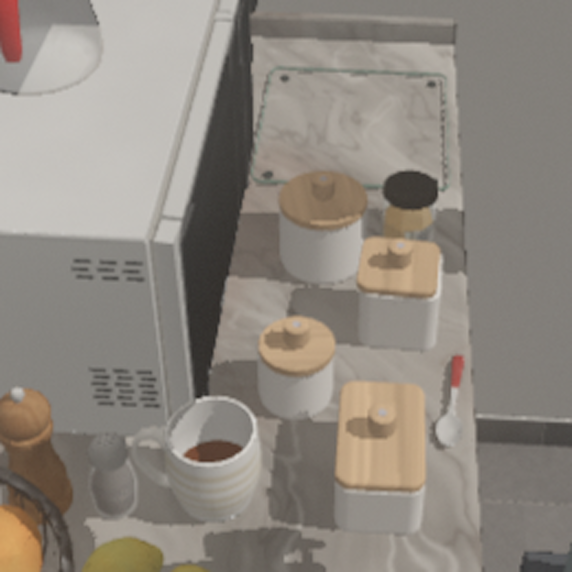

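View pics/fin_top.png

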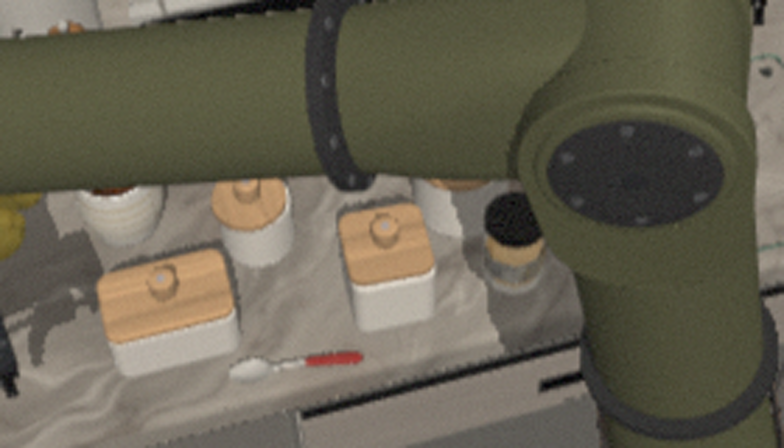

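Both views show all four lids flat on their own containers, with the mug and honey jar undisturbed. Measured lid offsets are about 4 mm or less, and the arm is clear and still. Handing in.

```bash
python3 -c "
from cell import env
print(env.get_obs()['joint_velocities'].round(2)); print(env.sign_off())"
```

```text
[-0.05  0.13 -0.18  0.02 -0.08 -0.03 -0.07]
the job is handed in; nothing more can be done
None
```

All four lids are on their own containers, and I handed the job in at about 46 s of the 115 s allowed.

**What went wrong:** The first grasp of the round lid closed above the knob and missed it. The real fingertips were about 26.5 mm higher than the reported tool position, which I measured by touching the empty part of the glass board. With that correction, each lid was gripped by its knob, lowered until light contact with the rim, and released.

**Final checks:**

| Lid | Reported contact height | Target height | Offset from container centre (camera fit) |
|---|---|---|---|
| Round | 71.1 mm | 71 mm | under 1 mm (scene camera only) |
| Sugar | 56.0 mm | 56 mm | about 4–5 mm |
| Square | 63.9 mm | 64 mm | about 3 mm |
| Butter | 48.1 mm | 48 mm | 0–2 mm |

- **Level:** the lids look flat in the pictures; I did not measure their tilt after release.
- **Containers:** the offsets are against container positions measured at the start. I did not re-measure the containers at the end.
- **Mug and honey jar:** both look untouched. The mug was checked only by eye.

**Checks that failed or disagreed:**
- At the end the arm partly blocked the top camera. It found no round lid there, and its fits of the sugar lid and honey jar were poor.
- The honey jar's final scene fit was also poor, because the caddy and its lid hide part of it. The scene fit agreed with its starting position, and the top fit was about 5 mm off.

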